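# Log the sample and hold its specimen holder shut

## Task

Log the sample and close its holder: first turn the blue-capped vial in the reader's nest until its white code label squarely faces the reader's window, and leave it standing there. Then fit the blue-hooded upper half from the tray onto both dowels of the lower half, press it down without forcing it until the two halves meet flush against the springs, and finish while still holding it pressed shut, ready for a colleague to put the screws in. Leave everything else on the bench where it is.

Things in the scene. Friction and masses are not known exactly. Their poses are not given: they have to be found in the camera images.
- lower_half: lower half of a specimen holder, fixed: dark block 80 (x) x 124 (y) mm on an aluminium plate 110 x 164 x 12 mm; toe clamps at its +y and -y ends reach 27 mm above the bench. Origin: centre of the plate's underside, on the bench, z up; flat mating face 34 mm above it. In its middle a sprung brass platen 40 x 56 mm carries a cover glass. A red dot marks its -x, -y corner
- dowel_a (a point): axis of dowel A at the mating face; at (0, -52, 34) mm in the lower half's frame. Both dowels are steel, 9 mm in diameter, and stand 15 mm above the face, the upper 6 mm tapering to 4.4 mm
- dowel_b (a point): axis of dowel B at the mating face; at (18, 52, 34) mm in the lower half's frame. The 18 mm offset means that the upper half fits only one way round, red dot over red dot
- platen (a joint): sprung platen in the lower half, in m: 0 = up, standing 4 mm above the mating face; 0.004 = pressed level with the face by the upper half, the halves then meet flush. Spring force 5 N at 0, 11 N at 0.004: more than the upper half weighs, so the holder springs open when let go
- upper_half: upper half, loose, 0.24 to 0.36 kg, lying right way up in the tray, its axes within 30 degrees of the world's: aluminium plate 80 (x) x 124 (y) x 10 mm with two through holes, a blue hood on its middle and a red dot at its -x, -y corner. Origin: centre of the plate's underside, z up. When shut, its axes match the lower half's and its origin lies at (0, 0, 34) mm there
- hood (a point): centre of the top of the upper half's window hood, at (0, 0, 38) mm in its frame: a blue rectangular frame 46 (x) x 60 (y) mm, 28 mm tall, walls 7 mm, flat upright sides (a good grip, by either pair of sides); a glass pane lies low inside it
- hole_a (a point): centre of the hole for dowel A (11 mm in diameter, like the other) at the plate's underside; at (0, -52, 0) mm in the upper half's frame
- hole_b (a point): centre of the hole for dowel B at the plate's underside; at (18, 52, 0) mm in the upper half's frame
- parts_tray: white tray, fixed, 124 (x) x 170 (y) mm, floor 3 mm thick, rim 10 mm high, in which the upper half starts. Origin: centre of its underside
- reader: vial code reader, fixed: base plate 6 mm thick with a round black nest (outer diameter 47, bore 32 mm, rim 20 mm above the bench) and a white block 70 mm wide and 86 mm tall, whose face with a dark red window stands 62 mm from the nest's axis. Origin: on the nest's axis at bench level; its x axis points from the nest to the window, z up
- reader_window (a point): centre of the reader's window, at (62, 0, 42) mm in the reader's frame
- sample_vial: vial standing loose in the reader's nest, about 50 g: cream body 28 mm in diameter, blue cap 32 mm in diameter from 58 to 75 mm height. Origin: centre of its underside, 6 mm above the bench, z up; its x axis points to its white code label, and so does a white line on the cap, from its centre over its edge. The label starts turned 45 to 180 degrees off the window, either way
- label (a point): middle of the vial's code label, at (14, 0, 36) mm in the vial's frame
- oil_bottle: small amber oil bottle, 28 mm in diameter, 62 mm tall; origin: centre of its underside; leave alone
- petri_dish: closed clear petri dish, 90 mm in diameter, 16 mm tall; origin: centre of its underside; leave alone
- slide_box: blue slide box 85 x 98 x 34 mm; origin: centre of its underside; leave alone
- lens_canister: black lens canister, 46 mm in diameter, 66 mm tall; origin: centre of its underside; leave alone
- vial_rack: white rack 70 (x) x 130 (y) x 30 mm with three other vials, yellow and green caps up to 105 mm; origin: centre of its underside; leave alone
- stage_joystick: stage control desk 150 (x) x 110 (y) mm with a stick 94 mm tall; origin: centre of its underside; leave alone
- hex_driver: red-handled driver 150 mm long lying on the bench, handle towards its -x; leave alone
- screw_dish: steel dish 58 mm in diameter, 14 mm tall, with the clamp screws; origin: centre of its underside; leave alone

How it is judged:
By the outcome, as a careful person would: the job done as asked, in the order asked, and still so for the second after the job is handed in, while the arm keeps its last pose, push and grip.
It also fails if it takes over 58 s, if anything falls off the work surface, if the arm or the gripper's body presses on something with over 40 N, if the wrist force passes 120 N, or if a joint passes its speed limit or range.

## Robot

A 6-joint arm with a two-finger parallel gripper is mounted at the origin on the work surface. World frame = base frame: x ahead of the robot, y to its left, z up, the work surface at z = 0. Lengths are in mm, angles in rad, forces in N, time in s.
With the tool pointing down it reaches from about 375 to 975 mm from the base axis. Payload 3.8 kg.
Tool frame: the origin (TCP) lies at the centre of the arm's flange, where the gripper is bolted on; the fingertips stand r.nose_length ahead of it and the grasp point (between the pads) lies 155 mm ahead of it (r.nose_length is the distance from the TCP to the fingertips, in mm); y points along the fingers, x is the direction in which the jaws open and shut, and the axes are right-handed (so a half turn about y gives the same grasp; the last joint's range is limited). The gripper opens to 85 mm and grips with 20 to 120 N. Pads are 22 mm wide; open, the fingers measure 114 mm over their backs; the gripper's body (76 mm by 85 mm) begins 54 mm behind the grasp point. The pads swing forward as they close: fully open they stand 13 mm farther back than shut.
Start: joints at [-1.223, 0.264, 1.604, -0, 1.274, -0.037], TCP at [253.372, -625.638, 404.68] pointing down, gripper open.
Joint ranges: [-2.63, 2.63], [-0.94, 2.18], [0.31, 2.57], [-1.31, 4.45], [0, 2.66], [-2.55, 2.55]. Speed limits (rad/s): [2.57, 2.57, 3.14, 3.14, 3.14, 3.14].

## Interface

Orientations are given as a unit quaternion [w, x, y, z].
In Python, from plant import r, imaging gives the robot as it stands. The module is installed in compiled form; this text tells all that it offers.
- The arm moves only by the shell command python3 -m handwheel 'ROWS'. ROWS is JSON, a list of rows, each a list of 3 entries, a list of its own where there are three numbers: the shift along the world's x, y, z in units of 60 mm (1.0 is 60 mm), then the turn, a rotation vector about the world's x, y, z in units of 6 degrees (1.0 is 6 degrees), then the gripper command: -1 is fully open, 1 is shut, values between are in proportion. A call has 1 to 8 rows; each row is the pose to reach, as a shift and turn from the pose commanded when the call began; what a row does not reach only later rows make up. A row lasts 1/8 s, in which the tool goes at most 62.5 mm and 10.7 degrees, less where a joint would pass 70% of its speed; a pose out of reach is approached as far as the arm can. A call with a gripper value outside its range is refused whole. The fingers move at their own pace and stop on an object; the grip force is fixed at half the most. Time passes only in rows, so rows that repeat a pose let the fingers close. It gives the time, the measured TCP pose, the force and the opening at its end, in the units of the state.
- r.read_state(): the state, without advancing time (a new reading comes with each control period).
- imaging.get_image(name): name is "side" or "top"; returns a dict with "img" (480x640x3 uint8, red, green, blue), "camera_matrix" (3x3 intrinsics, pixels), "rvec" (rotation vector, rad) and "tvec" (3), from world to camera coordinates, as OpenCV has them. Camera axes: x right, y down, z forward; pixel columns grow to the right and rows downward; lengths in mm; the calibration is good to about 2 mm. A picture is of the moment at which its call begins. There is no depth.
- r.close_job(): hands the job in, once; it reports no verdict.
Trained networks look in the newest picture that a camera, given by its name, has taken for a name from the list of things; names that differ only in an ending like _2 or _b are one class to them, and where a whole thing is asked for, a point or a joint stands for the part that bears it (a point fixed in the world has none). Each returns a list of dicts, best first, with "score" (0 to 1); they miss things now and then, are a little off and sometimes report something else, mostly with a low value. They report only what shows in the picture. A call takes as long as a camera call.
- imaging.silhouettes(camera, thing): "region" (480x640 bool, what is visible of it) and "location" ([column, row] in pixels, amid what is visible of it).
The state is a dict: "t": time; "q": joint angles; "qd": joint speeds; "tau": joint torques, N m; "position": TCP position; "orientation": TCP orientation; "force": force on the tool from outside, world axes, zero at the start; "torque": the same for the moment, N m; "width": finger opening in mm.
Only numpy, scipy, OpenCV 4.12 (cv2) and the standard library are available. Lean on these libraries where they do the work, as an engineer would, in place of code of your own. Each camera call takes 0.05 s, during which the arm holds its last target.

## Working session

There is one attempt and no reset: what is moved stays moved. The work goes in short steps, Python scripts to look and compute and a shell command to move; the robot and the scene stay as the last step left them, time stands still between calls to the robot, and variables do not carry over. Pictures are saved under pics/ and viewed, and the job is handed in when it is done.

```bash
mkdir -p pics; ls; cat > h.py <<'E'
import numpy as np, cv2, os
from plant import r, imaging
def snap(n,f):
    d=imaging.get_image(n); cv2.imwrite('pics/'+f,d['img'][:,:,::-1]); return d
def ray(d,uv):
    K=d['camera_matrix'];R=cv2.Rodrigues(np.array(d['rvec'],float))[0];t=np.array(d['tvec'],float).ravel()
    v=R.T@np.linalg.inv(K)@np.array([uv[0],uv[1],1.0]); return -R.T@t,v
def atz(d,uv,z):
    c,v=ray(d,uv); return c+v*(z-c[2])/v[2]
def proj(d,P):
    return cv2.projectPoints(np.array(P,float).reshape(-1,3),np.array(d['rvec'],float),np.array(d['tvec'],float),d['camera_matrix'],None)[0].reshape(-1,2)
E
python3 - <<'E'
from h import *
for n in('top','side'):
    d=snap(n,n+'0.png'); print(n,d['camera_matrix'],ray(d,(320,240)))
    for th in ['lower_half','upper_half','reader','sample_vial','parts_tray','label','hood']:
        for s in imaging.silhouettes(n,th)[:2]: print(th,round(s['score'],2),s['location'],s['region'].sum())
s=r.read_state();print(s,r.nose_length)
E
```

```text
pics
top [[612.63893635   0.         311.82983572]
 [  0.         612.63893635 240.65410744]
 [  0.           0.           1.        ]] (array([ 285.15013306,  147.68827449, 1323.82488419]), array([ 0.21986164, -0.02391828, -0.97532957]))
lower_half 0.77 [509.1, 291.7] 3953
lower_half 0.67 [358.3, 166.2] 472
upper_half 0.82 [372.0, 284.6] 2076
reader 0.59 [257.5, 270.6] 2690
reader 0.49 [367.4, 290.7] 2176
sample_vial 0.77 [245.7, 298.9] 235
label 0.5 [248.3, 295.8] 213
hood 0.62 [248.7, 172.7] 1810
hood 0.56 [371.3, 291.1] 2136
side [[607.43625225   0.         331.51032242]
 [  0.         607.43625225 239.57052056]
 [  0.           0.           1.        ]] (array([ 362.86349132, 1214.47526649,  859.42145892]), array([ 0.17639335, -0.78608872, -0.59271365]))
lower_half 0.9 [407.2, 174.5] 1386
upper_half 0.81 [387.5, 226.4] 1129
reader 0.64 [341.2, 283.1] 3019
sample_vial 0.93 [379.7, 286.0] 463
parts_tray 0.81 [371.8, 224.0] 1210
label 0.71 [378.0, 288.9] 442
hood 0.75 [383.7, 230.3] 1107
hood 0.29 [372.0, 223.6] 1211
{'t': 0.8, 'q': array([-1.22289073e+00,  2.63839523e-01,  1.60394250e+00,  3.46446698e-05,
        1.27370279e+00, -3.69059971e-02]), 'qd': array([ 4.30284146e-05, -6.87569047e-05, -2.14597833e-04, -5.38054416e-04,
        1.51082246e-04, -8.18893769e-04]), 'tau': array([ 2.73551530e-03, -5.14974403e+01, -3.67700422e+01,  3.66828615e-06,
        4.94968026e-04, -2.29571106e-05]), 'position': array([ 253.38654893, -625.64256199,  404.7516224 ]), 'orientation': array([-0.58636894,  0.58639493, -0.39512836,  0.39520378]), 'force': array([-0.186123  , -0.53536787, -0.92569183]), 'torque': array([0.00042911, 0.01019265, 0.00907827]), 'width': 85.43161362877072} 173.4
```

View pics/top0.png

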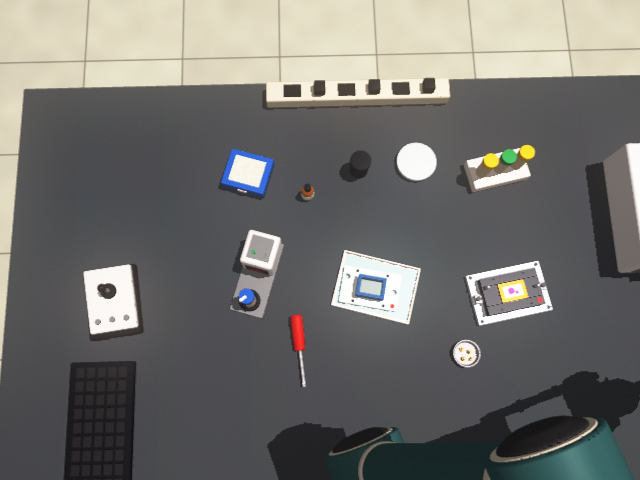

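View pics/side0.png

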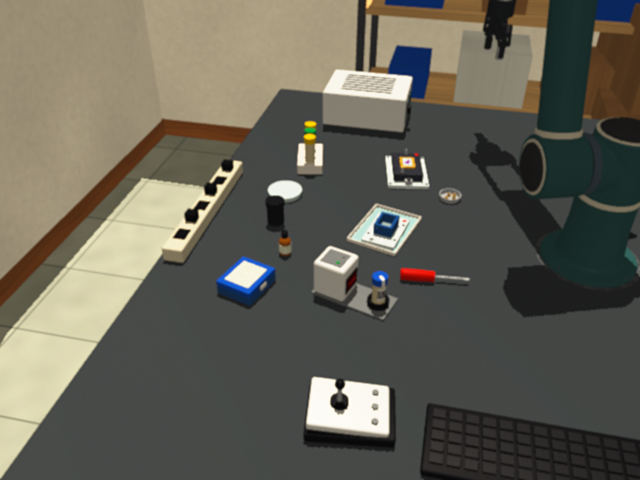

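```bash
python3 - <<'E'
import cv2
a=cv2.imread('pics/top0.png'); b=cv2.imread('pics/side0.png')
cv2.imwrite('pics/t_a.png',cv2.resize(a[225:365,210:390],None,fx=4.4,fy=4.4*0.95,interpolation=3)[:600,:800])
cv2.imwrite('pics/t_b.png',cv2.resize(a[220:360,430:590],None,fx=4,fy=4,interpolation=3))
cv2.imwrite('pics/s_a.png',cv2.resize(b[130:330,300:480],None,fx=3,fy=3,interpolation=3))
from scipy.spatial.transform import Rotation as R
print(R.from_quat([0.58639493, -0.39512836,  0.39520378,-0.58636894]).as_matrix().round(3))
E
```

```text
[[ 0.375  0.     0.927]
 [-0.927 -0.     0.375]
 [ 0.    -1.     0.   ]]
```

View pics/t_a.png

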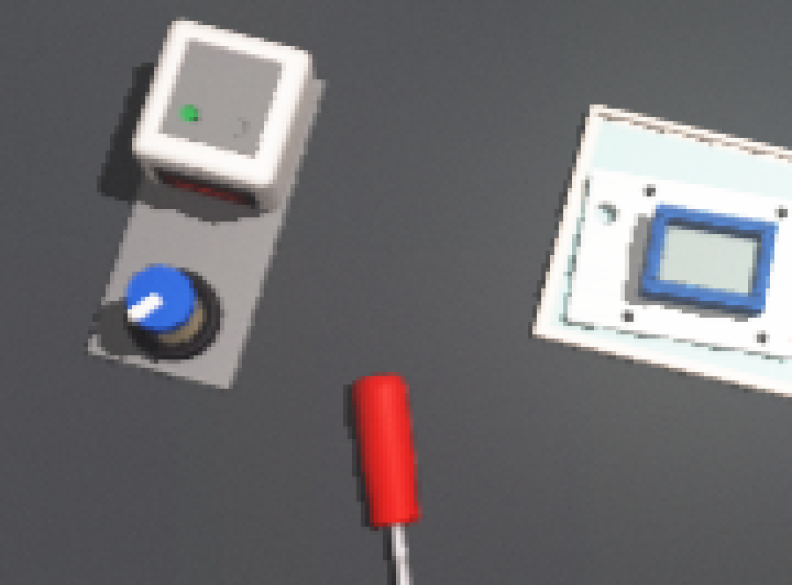

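View pics/t_b.png

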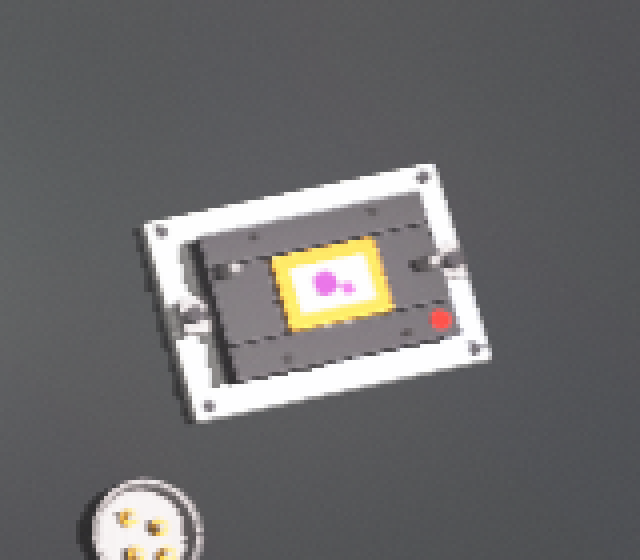

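View pics/s_a.png

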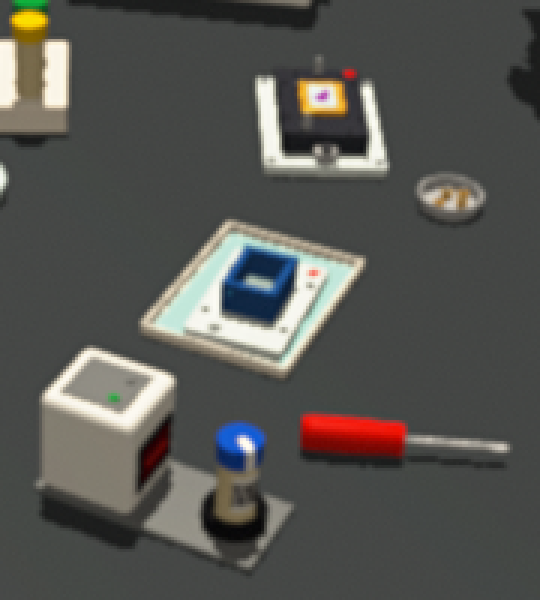

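```bash
python3 - <<'E'
from h import *
d=imaging.get_image('top');e=imaging.get_image('side')
print(proj(d,[[0,0,0],[500,0,0],[500,-300,0],[500,300,0]]).round())
def tri(uv,uv2):
    c,v=ray(d,uv);c2,v2=ray(e,uv2)
    A=np.stack([v,-v2],1);s=np.linalg.lstsq(A,c2-c,rcond=None)[0]
    return c+v*s[0],c2+v2*s[1]
print(tri((509.1,291.7),(407.2,174.5)),tri((372,284.6),(387,226)))
hsv=cv2.cvtColor(d['img'],cv2.COLOR_RGB2HSV)
red=((hsv[...,0]<8)|(hsv[...,0]>172))&(hsv[...,1]>150)&(hsv[...,2]>100)
n,l,s,c=cv2.connectedComponentsWithStats(red.astype('uint8'))
print([(s[i,4],c[i].round(1)) for i in range(1,n)])
E
```

```text
[[386. 522.]
 [374. 276.]
 [510. 272.]
 [237. 279.]]
(array([ 458.22940222, -294.70486319,   -5.17614772]), array([ 449.43665036, -294.51627954,   -6.38402578])) (array([477.98146977,   7.0136065 ,  20.19451697]), array([467.95145944,   7.18672185,  18.69220981]))
[(np.int32(1), array([256., 270.])), (np.int32(15), array([539.6, 299.4])), (np.int32(6), array([391.8, 305.8])), (np.int32(409), array([297.4, 332.2]))]
```

```bash
cat > fit.py <<'E'
from h import *
from scipy.optimize import minimize
def rect(w,h,z,cx=0,cy=0):
    a=[(cx-w/2,cy-h/2,z),(cx+w/2,cy-h/2,z),(cx+w/2,cy+h/2,z),(cx-w/2,cy+h/2,z)]
    return [(a[i],a[(i+1)%4]) for i in range(4)]
def circ(rad,z,cx=0,cy=0,n=24):
    p=[(cx+rad*np.cos(t),cy+rad*np.sin(t),z) for t in np.linspace(0,2*np.pi,n+1)]
    return list(zip(p[:-1],p[1:]))
LOW=rect(110,164,12)+rect(40,56,38)+rect(80,124,34)
UP=rect(80,124,0+.0)+rect(80,124,10)+rect(46,60,38)+rect(32,46,38)
TRAY=rect(124,170,10)
READ=rect(0.1,70,86,62,0)[1:2]+circ(23.5,20)
def samp(E,step=2):
    P=[]
    for a,b in E:
        a=np.array(a);b=np.array(b);n=max(2,int(np.linalg.norm(b-a)/step))
        P.append(a+(b-a)*((np.arange(n)+.5)/n)[:,None])
    return np.vstack(P)
def tf(P,p,z):
    c,s=np.cos(p[2]),np.sin(p[2]); return np.c_[p[0]+c*P[:,0]-s*P[:,1],p[1]+s*P[:,0]+c*P[:,1],P[:,2]+z]
def grad(img,sig):
    g=cv2.GaussianBlur(img.astype(np.float32),(0,0),sig)
    return np.sqrt(sum(cv2.Sobel(g[...,k],5,1,0)**2+cv2.Sobel(g[...,k],5,0,1)**2 for k in range(3)))
def fit(d,E,p0,z):
    P=samp(E);p=np.array(p0,float)
    for sig in (2.0,1.0,0.7):
        G=np.minimum(grad(d['img'],sig),np.percentile(grad(d['img'],sig),99.5))
        def f(q):
            uv=proj(d,tf(P,[q[0],q[1],q[2]/50],z)).astype(np.float32)
            return -cv2.remap(G,uv[:,:1],uv[:,1:],cv2.INTER_LINEAR).mean()
        q=[p[0],p[1],p[2]*50]
        best=min((minimize(f,np.array(q)+dd,method='Nelder-Mead',options=dict(xatol=.02,fatol=1e-4,initial_simplex=np.array(q)+dd+np.array([[0,0,0],[4,0,0],[0,4,0],[0,0,4]])*sig)) for dd in np.vstack([np.zeros(3),np.eye(3)*4,-np.eye(3)*4])),key=lambda r:r.fun)
        p=best.x*[1,1,1/50]
    return p,best.fun
def overlay(d,items,crop,f,k=4):
    x0,y0,x1,y1=crop
    im=cv2.resize(np.ascontiguousarray(d['img'][y0:y1,x0:x1,::-1]),None,fx=k,fy=k,interpolation=cv2.INTER_NEAREST)
    for E,p,z in items:
        for a,b in E:
            uv=(proj(d,tf(np.array([a,b],float),p,z))-[x0,y0]+.5)*k
            cv2.line(im,tuple(map(int,uv[0])),tuple(map(int,uv[1])),(0,255,0),1)
    cv2.imwrite('pics/'+f,im)
E
python3 - <<'E'
from fit import *
d=imaging.get_image('top');e=imaging.get_image('side')
import pickle;pickle.dump((d,e),open('im0.pkl','wb'))
res={}
for n,E,uv,yaw,z,zz in [('low',LOW,(509.1,292.5),0.2,0,34),('up',UP,(370.5,287.5),-.2,3,38)]:
    p0=[*atz(d,uv,zz)[:2],yaw]
    for c,nm in((d,'top'),(e,'side')):
        p,f=fit(c,E,p0,z); print(n,nm,p.round(2),np.degrees(p[2]).round(2),f, np.round(p0,1)); res[n,nm]=p
p0=[*atz(d,(376,287),5)[:2],-.2]
for c,nm in((d,'top'),(e,'side')):
    p,f=fit(c,TRAY,p0,0);print('tray',nm,p.round(2),f)
overlay(d,[(LOW,res['low','top'],0)],(450,245,570,345),'ol_t.png',6)
overlay(e,[(LOW,res['low','side'],0)],(370,130,450,200),'ol_s.png',8)
overlay(d,[(UP,res['up','top'],3)],(320,240,430,330),'ou_t.png',6)
overlay(e,[(UP,res['up','side'],3)],(340,195,430,260),'ou_s.png',8)
E
```

```text
low top [ 4.5457e+02 -2.8805e+02  1.8000e-01] 10.43 -631.1046142578125 [ 4.514e+02 -2.815e+02  2.000e-01]
low side [ 4.5372e+02 -2.8443e+02  1.8000e-01] 10.32 -532.7073364257812 [ 4.514e+02 -2.815e+02  2.000e-01]
up top [ 4.6098e+02  2.6080e+01 -2.7000e-01] -15.6 -418.2774353027344 [ 4.692e+02  1.240e+01 -2.000e-01]
up side [ 4.6178e+02  1.3150e+01 -7.0000e-02] -3.99 -365.6864318847656 [ 4.692e+02  1.240e+01 -2.000e-01]
tray top [ 4.7607e+02 -2.6000e+00 -2.7000e-01] -674.4230346679688
tray side [ 4.7321e+02 -5.2200e+00 -2.7000e-01] -420.320068359375
```

View pics/ol_t.png

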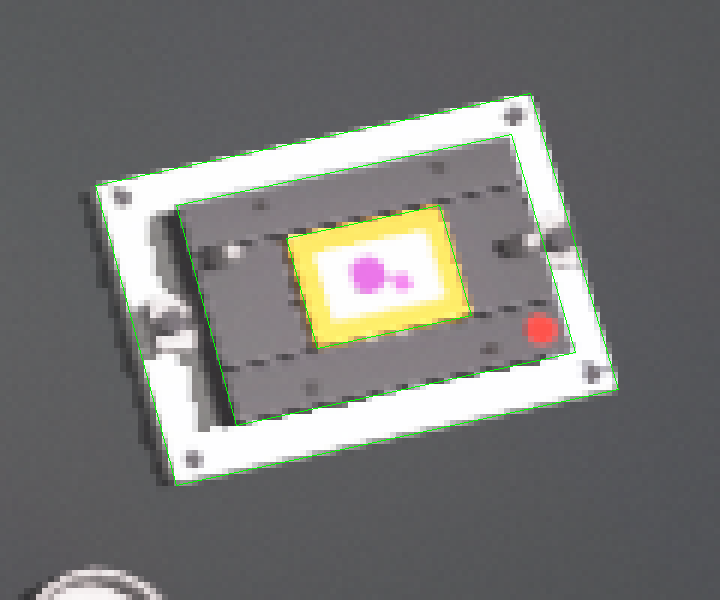

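View pics/ol_s.png

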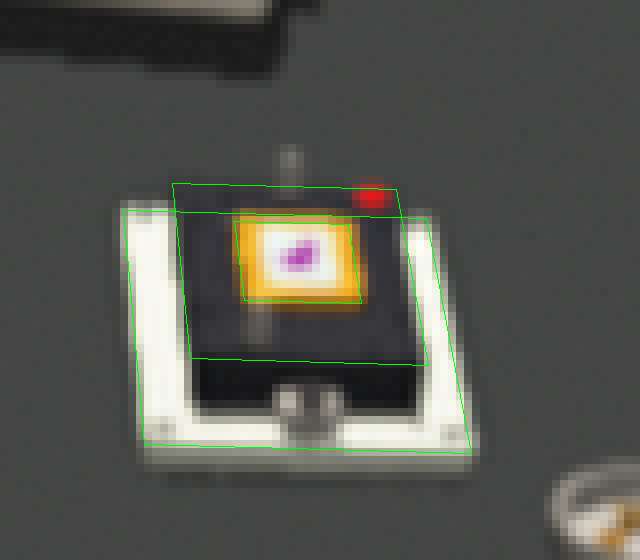

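View pics/ou_t.png

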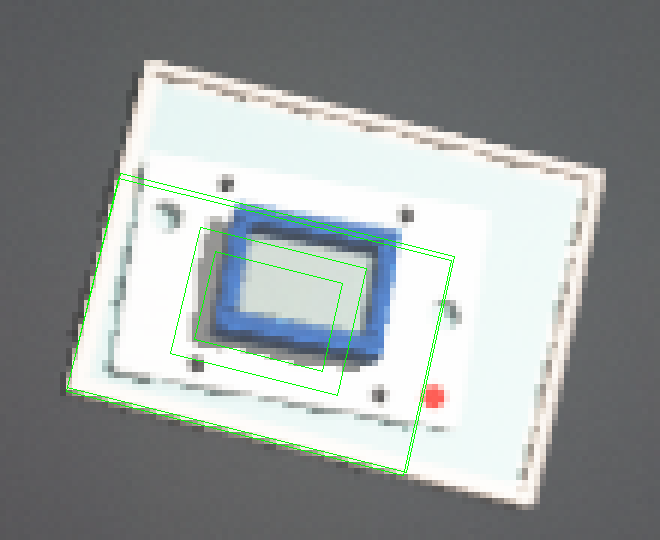

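View pics/ou_s.png

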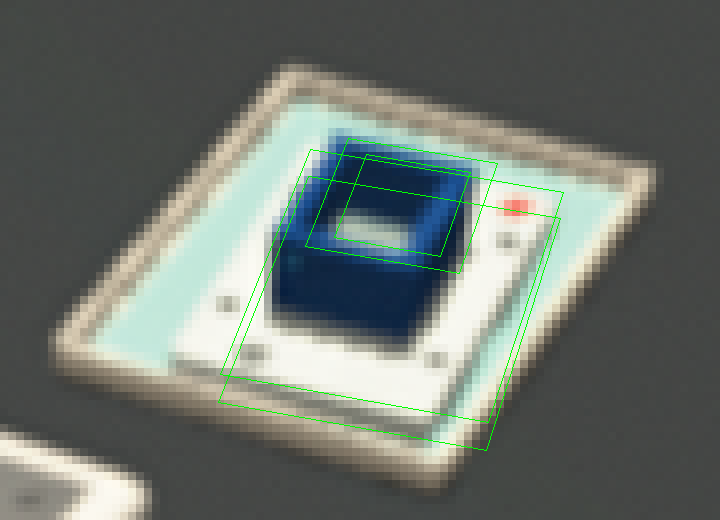

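```bash
cat >> fit.py <<'E'
HOOD=rect(46,60,38)+rect(32,46,38)
def chroma(d):
    d=dict(d);i=d['img'].astype(np.float32);c=np.clip(i[...,2]-i[...,0],0,255);d['img']=np.dstack([c]*3);return d
E
python3 - <<'E'
from fit import *
import pickle;d,e=pickle.load(open('im0.pkl','rb'))
p0=[*atz(d,(371.2,287.2),41)[:2],-.15];print(p0)
p,f=fit(d,HOOD+rect(80,124,10),p0,3);print(p,f)
p2,f=fit(d,HOOD,p,3);print(p2,f)
s,f=fit(e,HOOD+rect(80,124,10)[1:3],p,3);print(s,f)
overlay(d,[(UP,p,3)],(320,240,430,330),'ou_t2.png',6)
overlay(e,[(UP,s,3)],(340,195,430,260),'ou_s2.png',8)
# reader
for uv in [(247.5,303)]:
    q0=[*atz(d,(250,300),20)[:2],-.2]
    q,f=fit(d,READ,q0,0);print('reader',q,f)
qs,f=fit(e,READ,q,0);print('reader side',qs,f)
overlay(d,[(READ+circ(16,81)+[((0,0,81),(62,0,81))],q,0)],(220,225,300,325),'or_t.png',6)
overlay(e,[(READ+circ(16,81)+[((0,0,81),(62,0,81))],qs,0)],(305,240,405,325),'or_s.png',7)
E
```

```text
[np.float64(469.41660024886056), np.float64(11.216406469536395), -0.15]
[ 4.60744296e+02  2.59957868e+01 -2.74141263e-01] -383.741943359375
[ 4.67413911e+02  1.37592525e+01 -1.91644793e-01] -450.6036071777344
[ 4.62452187e+02  1.36482310e+01 -1.51712126e-01] -417.9190673828125
reader [ 4.52932383e+02  2.70655047e+02 -3.13004493e-01] -451.84149169921875
reader side [ 4.50377344e+02  2.85868391e+02 -7.54042650e-03] -340.52398681640625
```

View pics/ou_t2.png

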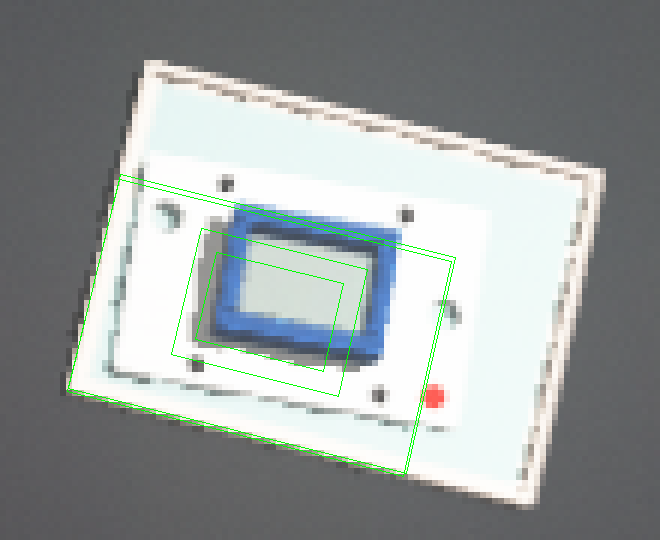

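View pics/ou_s2.png

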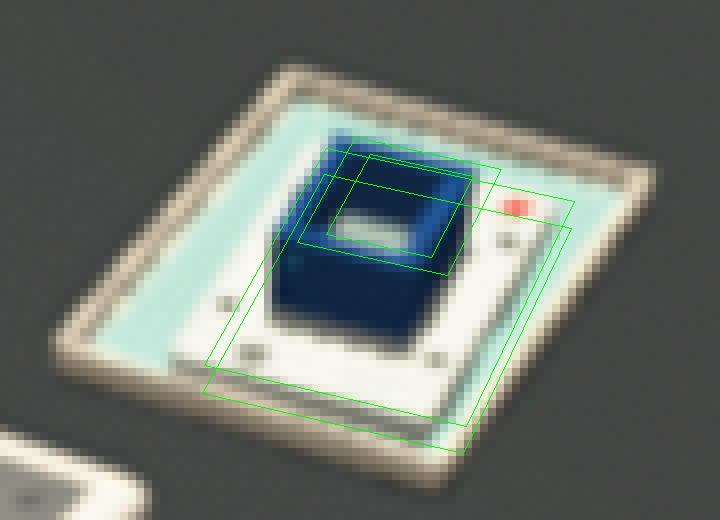

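View pics/or_t.png

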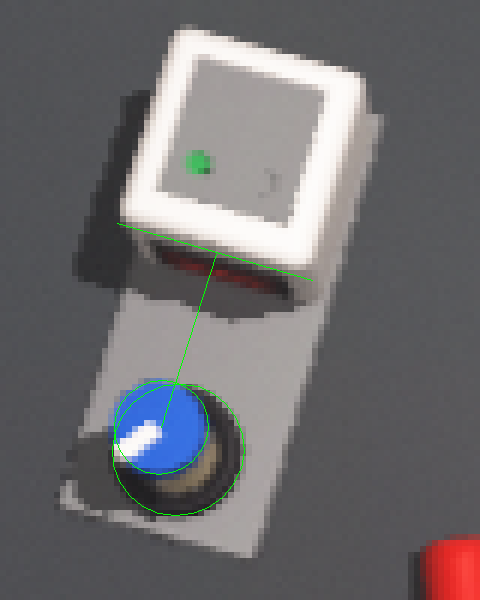

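View pics/or_s.png

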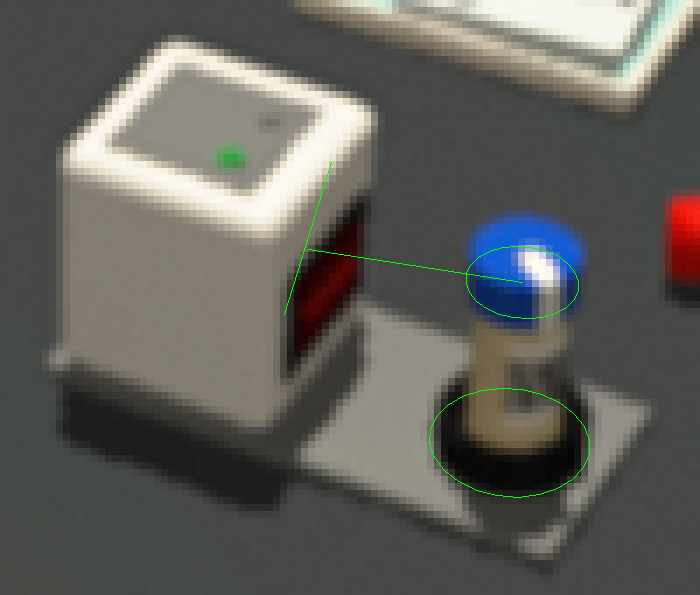

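```bash
python3 - <<'E'
from fit import *
from scipy.optimize import least_squares
import pickle;d,e=pickle.load(open('im0.pkl','rb'))
def conv(U,x0,y0,k): return np.array(U,float)/k+[x0-.5,y0-.5]
# upper
top=conv([(225,184),(406,215),(380,395),(196,364),(168,215),(450,310),(434,397),(140,155),(492,208),(465,428),(112,373)],320,240,6)
side=conv([(508,240),(436,358),(229,303),(516,208),(438,430),(553,210),(252,353)],340,195,8)
def model(q):
    sx,sy,dx,dy=q[3:7]
    S=[(sx,sy,10),(sx,-sy,10),(-sx,-sy,10),(-sx,sy,10)]
    H=[(18,52,9),(0,-52,9)]; D=[(-dx,-dy,10)]
    C=[(40,62,10),(40,-62,10),(-40,-62,10),(-40,62,10)]
    T=tf(np.array(S+H+D+C,float),q,3)
    Sd=tf(np.array([S[2],S[3],S[0],D[0],(-40,62,10),(-40,-62,10),(18,52,9)],float),q,3)
    return T,Sd
def f(q,w=(1,1)):
    T,S=model(q)
    return np.r_[((proj(d,T)-top)*w[0]).ravel(),((proj(e,S)-side)*w[1]).ravel()]
q0=[465,10,-.17,28,40,32,54]
for w in [(1,1),(1,1e-3),(1e-2,1)]:
    s=least_squares(f,q0,args=(w,),loss='soft_l1' if w==(1,1) else 'linear');print('up',w,s.x.round(2),np.degrees(s.x[2]).round(1));
    if w==(1,1e-3): print(f(s.x)[:22].reshape(-1,2).round(2).tolist())
# reader base in top
for a,b in [((380,115),(257,553)),((65,505),(257,553))]:
    A=atz(d,conv(a,220,225,6),6);B=atz(d,conv(b,220,225,6),6);v=A-B;print('edge',A.round(1),B.round(1),np.degrees(np.arctan2(v[1],v[0])).round(1))
print('nest',atz(d,conv((178,450),220,225,6),20))
print('cap',atz(d,conv((160,428),220,225,6),81),'line',[atz(d,conv(x,220,225,6),81).round(1) for x in ((155,430),(117,450))])
# side
for a,b in [((650,408),(550,563)),((50,363),(550,563))]:
    A=atz(e,conv(a,305,240,7),6);B=atz(e,conv(b,305,240,7),6);v=A-B;print('edge side',A.round(1),B.round(1),np.degrees(np.arctan2(v[1],v[0])).round(1))
a=[atz(e,conv(x,305,240,7),86) for x in ((372,115),(270,235))];v=a[0]-a[1];print('block front edge',a,np.degrees(np.arctan2(v[1],v[0])))
print('cap side',atz(e,conv((527,250),305,240,7),81))
E
```

```text
up (1, 1) [ 4.7188e+02  1.1030e+01 -1.8000e-01  3.3170e+01  3.3080e+01  3.1140e+01
  5.1710e+01] -10.6
up (1, 0.001) [ 4.7249e+02  1.1000e+01 -1.8000e-01  3.3070e+01  3.3180e+01  3.1140e+01
  5.1640e+01] -10.5
[[-0.13, 0.18], [0.01, -0.24], [0.35, -0.13], [0.38, 0.19], [-0.24, 0.52], [-0.71, 0.33], [0.0, 0.0], [1.36, -0.14], [-0.73, -0.12], [-0.89, -0.32], [0.62, -0.23]]
up (0.01, 1) [ 4.7012e+02  1.2430e+01 -1.9000e-01  3.2740e+01  3.2760e+01  2.9590e+01
  5.3140e+01] -11.1
edge [576.1 197.4   6. ] [417. 244.   6.] -16.3
edge [435.9 312.6   6. ] [417. 244.   6.] 74.5
nest [452.84233158 270.73744641  20.        ]
cap [452.65303927 271.0525962   81.        ] line [array([452. , 272.8,  81. ]), array([445.5, 285.6,  81. ])]
edge side [412.8 246.    6. ] [432.9 319.    6. ] -105.4
edge side [593.4 266.2   6. ] [432.9 319.    6. ] -18.2
block front edge [array([504.51307756, 225.51401306,  86.        ]), array([523.31896278, 287.23738117,  86.        ])] -106.94493816541467
cap side [451.13630781 271.36873895  81.        ]
```

```bash
python3 -m handwheel '[[[1,0.3,0],[0,0,1.5],-0.5],[[2,0.6,0],[0,0,3],-0.3],[[2.8,1.2,0],[0,0,4.5],-0.2],[[3.3,2,0],[0,0,6],-0.2],[[3.3,3,0],[0,0,7.5],-0.2],[[3.3,4,0],[0,0,9],-0.2],[[3.3,5,0],[0,0,10.5],-0.2],[[3.3,6,0],[0,0,12],-0.2]]'
python3 -m handwheel '[[[0,1,0],[0,0,1.5],-0.2],[[0,2,0],[0,0,3],-0.2],[[0,3,0],[0,0,4.5],-0.2],[[0,4,0],[0,0,6],-0.2],[[0,5,0],[0,0,6.8],-0.2],[[0,6,0],[0,0,6.8],-0.2],[[0,7,0],[0,0,6.8],-0.2],[[0,8,0],[0,0,6.8],-0.2]]'
```

```text
t: 2.0
position: [451.1, -263.8, 404.9]
orientation: [-0.707, 0.707, 0.027, -0.026]
force: [0.4, 0.2, 0.1]
width: 51.2
t: 3.0
position: [451.0, 216.4, 405.2]
orientation: [-0.654, 0.654, 0.27, -0.269]
force: [0.8, -0.3, -0.2]
width: 51.5
```

```bash
python3 -m handwheel '[[[0.02,0.91,0],[0,0,0],-0.2],[[0.02,0.91,-1],[0,0,0],-0.2],[[0.02,0.91,-1.7],[0,0,0],-0.2],[[0.02,0.91,-1.7],[0,0,0],-0.2],[[0.02,0.91,-1.7],[0,0,0],-0.2]]'
python3 - <<'E'
from fit import *
d=snap('top','t1.png');e=snap('side','s1.png')
s=r.read_state();p=s['position'];q=s['orientation'];from scipy.spatial.transform import Rotation as R
M=R.from_quat([*q[1:],q[0]]).as_matrix();print(p,M.round(3).tolist())
print('tips proj side',proj(e,[p+M[:,1]*160]),proj(d,[p+M[:,1]*160]))
print('cap side',proj(e,[[452.3,270.8,81]]))
a=e['img'][150:330,290:470,::-1];cv2.imwrite('pics/s1c.png',cv2.resize(a,None,fx=3.3,fy=3.3,interpolation=3))
E
```

```text
t: 3.62
position: [453.3, 269.2, 304.3]
orientation: [0.654, -0.654, -0.27, 0.269]
force: [0.8, 1.1, 0.5]
width: 51.5
[453.86031597 269.34839764 305.56293274] [[0.709, 0.004, -0.705], [0.705, 0.002, 0.709], [0.005, -1.0, -0.001]]
tips proj side [[380.20956051 248.88570985]] [[243.52230384 290.447176  ]]
cap side [[379.25257783 274.95513546]]
```

View pics/s1c.png

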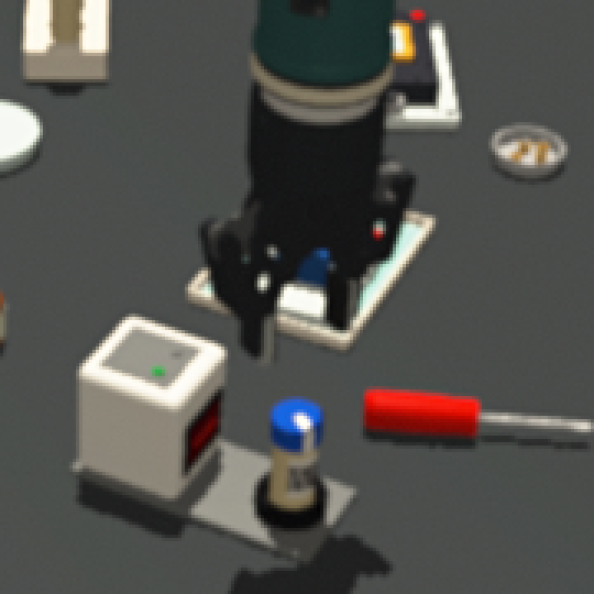

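View pics/t1.png

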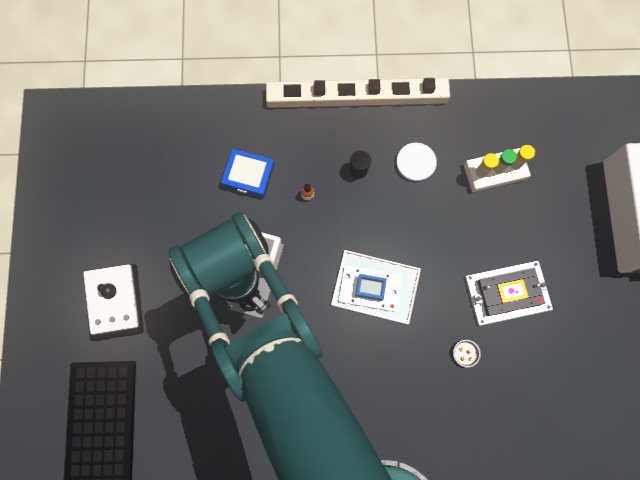

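```bash
python3 -m handwheel '[[[-0.02,0.02,-0.5],[0,0,0],-0.2],[[-0.02,0.02,-0.9],[0,0,0],-0.2],[[-0.02,0.02,-1.27],[0,0,0],-0.2],[[-0.02,0.02,-1.27],[0,0,0],-0.2],[[-0.02,0.02,-1.27],[0,0,0],-0.2]]'; python3 - <<'E'
from fit import *
e=snap('side','s2.png');print(r.read_state()['position'],r.read_state()['force'])
a=e['img'][190:330,300:440,::-1];cv2.imwrite('pics/s2c.png',cv2.resize(a,None,fx=4.2,fy=4.2,interpolation=3))
E
```

```text
t: 4.35
position: [452.5, 270.6, 228.5]
orientation: [0.654, -0.654, -0.271, 0.268]
force: [-0.1, 0.4, 0.1]
width: 51.2
[452.49198421 270.60229354 228.61703884] [0.55772641 0.40562945 0.47788251]
```

View pics/s2c.png

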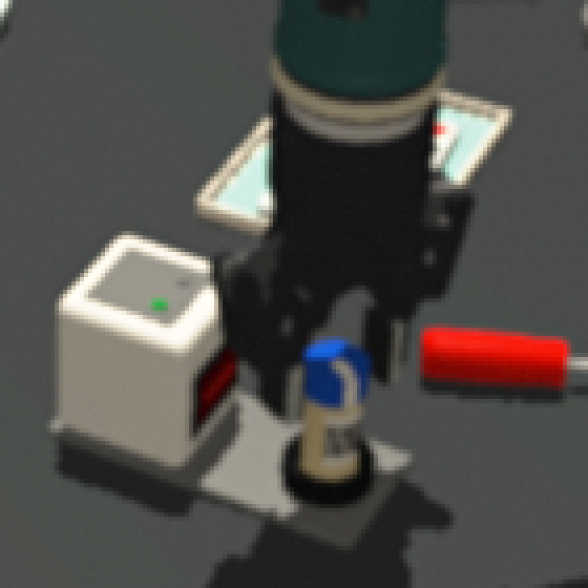

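```bash
python3 -m handwheel '[[[0,0,0],[0,0,0],1],[[0,0,0],[0,0,0],1],[[0,0,0],[0,0,0],1],[[0,0,0],[0,0,0],1],[[0,0,0],[0,0,0],1]]'; python3 - <<'E'
from fit import *
e=snap('side','s3.png');print(r.read_state()['position'],r.read_state()['force'],r.read_state()['width'])
a=e['img'][190:330,300:440,::-1];cv2.imwrite('pics/s3c.png',cv2.resize(a,None,fx=4.2,fy=4.2,interpolation=3))
E
```

```text
t: 5.03
position: [452.2, 270.6, 228.2]
orientation: [0.654, -0.654, -0.271, 0.269]
force: [-0.6, -0.8, 6.2]
width: 29.9
[452.21817676 270.62939299 228.20304575] [-0.4066743  -0.79483501  5.29689548] 30.12944914925413
```

View pics/s3c.png

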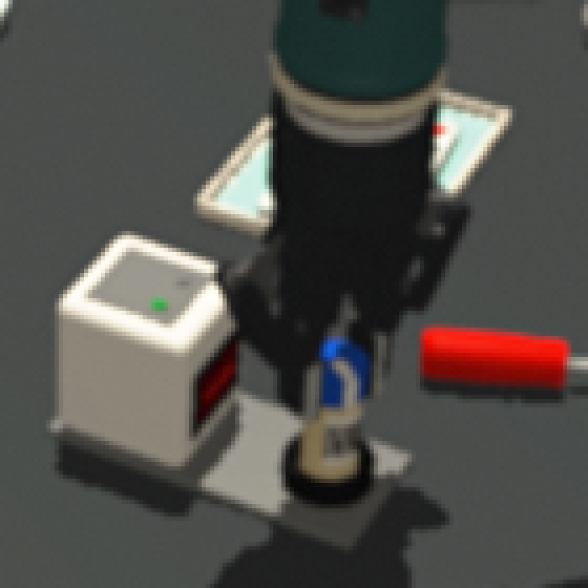

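```bash
python3 -m handwheel '[[[0,0,0.02],[0,0,-1.4],1],[[0,0,0.02],[0,0,-2.9],1],[[0,0,0.02],[0,0,-4.4],1],[[0,0,0.02],[0,0,-5.9],1],[[0,0,0.02],[0,0,-7.4],1],[[0,0,0.02],[0,0,-8.9],1],[[0,0,0.02],[0,0,-10.4],1],[[0,0,0.02],[0,0,-11.1],1]]';python3 -m handwheel '[[[0,0,0],[0,0,-1.4],1],[[0,0,0],[0,0,-2.9],1],[[0,0,0],[0,0,-4.4],1],[[0,0,0],[0,0,-5.9],1],[[0,0,0],[0,0,-7.4],1],[[0,0,0],[0,0,-8.9],1],[[0,0,0],[0,0,-10.4],1],[[0,0,0],[0,0,-11.1],1]]';python3 -m handwheel '[[[0,0,0],[0,0,0],1],[[0,0,0],[0,0,0],1]]'; python3 - <<'E'
from fit import *
e=snap('side','s4.png');s=r.read_state();print(s['position'],s['force'],s['width'],s['q'])
a=e['img'][190:330,300:440,::-1];cv2.imwrite('pics/s4c.png',cv2.resize(a,None,fx=4.2,fy=4.2,interpolation=3))
E
```

```text
t: 6.08
position: [451.5, 270.3, 228.2]
orientation: [0.694, -0.694, 0.134, -0.135]
force: [0.4, -0.2, 2.0]
width: 29.9
t: 7.08
position: [451.5, 270.5, 228.2]
orientation: [0.507, -0.506, 0.494, -0.493]
force: [-0.7, 0.9, 1.0]
width: 30.2
t: 7.32
position: [451.5, 270.5, 228.2]
orientation: [0.508, -0.507, 0.493, -0.492]
force: [-1.7, 1.6, 3.4]
width: 30.3
[451.55347289 270.47619695 228.24209813] [-0.5132617   1.33310053  4.24116064] 30.528230941589236 [4.92216371e-01 1.64742620e-01 2.07973058e+00 5.29280477e-04
 8.96130533e-01 2.03304082e+00]
```

View pics/s4c.png

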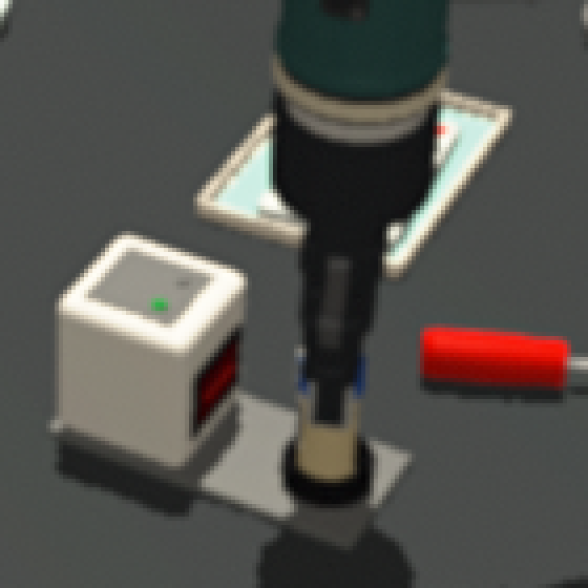

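```bash
python3 -m handwheel '[[[0,0,0],[0,0,0],-0.2],[[0,0,0],[0,0,0],-0.2],[[0,0,0],[0,0,0],-0.2],[[0,0,0],[0,0,0],-0.2],[[0,0,0.5],[0,0,0],-0.2],[[0,0,1.3],[0,0,0],-0.2],[[0,0,2],[0,0,0],-0.2],[[0,0,2.2],[0,0,0],-0.2]]';python3 -m handwheel '[[[0.1,-0.9,0],[0,0,1.5],-0.4],[[0.2,-1.8,0],[0,0,3],-0.6],[[0.3,-2.7,0],[0,0,4.5],-0.8],[[0.33,-3.5,0],[0,0,6],-0.8],[[0.33,-4.3,0],[0,0,7.5],-0.8],[[0.33,-4.3,0],[0,0,9],-0.8],[[0.33,-4.3,0],[0,0,10.5],-0.8],[[0.33,-4.3,0],[0,0,12],-0.8]]'; python3 - <<'E'
from fit import *
d=snap('top','t5.png');e=snap('side','s5.png');s=r.read_state();print(s['position'],s['force'],s['width'],s['q'])
a=e['img'][250:320,340:420,::-1];b=d['img'][250:330,210:300,::-1]
a=cv2.resize(a,None,fx=5,fy=5,interpolation=3);b=cv2.resize(b,None,fx=4.4,fy=4.375,interpolation=3)
cv2.imwrite('pics/c5.png',np.hstack([a,b]))
E
```

```text
t: 8.38
position: [452.4, 270.6, 363.2]
orientation: [0.509, -0.505, 0.492, -0.493]
force: [-0.2, -0.3, 0.4]
width: 51.2
t: 9.38
position: [470.6, 11.8, 358.1]
orientation: [-0.7, 0.7, -0.1, 0.098]
force: [-0.7, 0.8, 0.3]
width: 76.9
[470.67080271  12.01757606 358.30290794] [0.4415446  0.29179152 0.78286335] 76.71951139205824 [-2.73670591e-02 -9.24175319e-02  2.07714242e+00 -4.79280378e-05
  1.15918506e+00  2.58007738e-01]
```

View pics/c5.png

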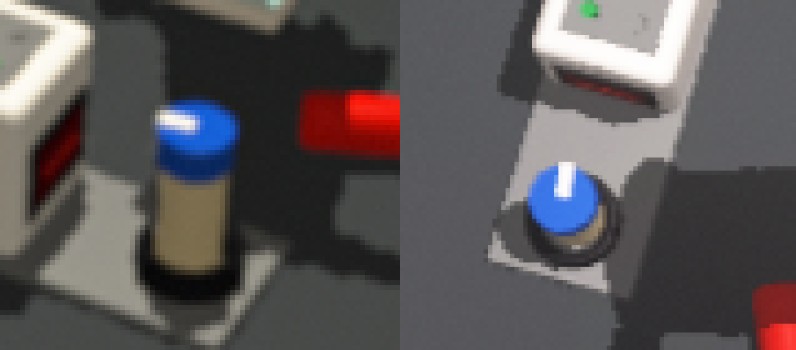

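View pics/s5.png

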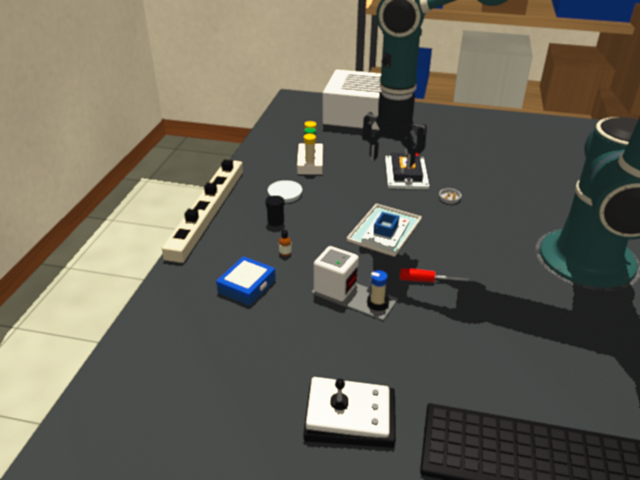

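```bash
cat > line.py <<'E'
from fit import *
def lineang(d,crop,z=81):
    x0,y0,x1,y1=crop;k=8
    im=cv2.resize(d['img'][y0:y1,x0:x1].astype(np.float32),None,fx=k,fy=k,interpolation=cv2.INTER_CUBIC)
    b=(im[...,2]>90)&(im[...,2]-im[...,0]>60)
    n,l,s,c=cv2.connectedComponentsWithStats(b.astype('uint8'));j=1+np.argmax(s[1:,4])
    hull=np.zeros(b.shape,'uint8');cc=cv2.findContours((l==j).astype('uint8'),0,1)[0];cv2.drawContours(hull,[cv2.convexHull(np.vstack(cc))],-1,1,-1)
    w=(im[...,0]>150)&(im[...,1]>150)&(cv2.dilate(hull,np.ones((9,9)))>0)
    v,u=np.nonzero(w)
    P=np.array([atz(d,((a+.5)/k-.5+x0,(bb+.5)/k-.5+y0),z)[:2] for a,bb in zip(u,v)])
    m=P.mean(0);U,S,V=np.linalg.svd(P-m,full_matrices=False)
    v,u=np.nonzero(hull);C=atz(d,((u.mean()+.5)/k-.5+x0,(v.mean()+.5)/k-.5+y0),z)[:2]
    a=V[0]*np.sign(V[0]@(m-C)); return np.degrees(np.arctan2(a[1],a[0])),m,C,len(P)/k/k,S/np.sqrt(len(P))
E
python3 - <<'E'
from line import *
import pickle;d0,e0=pickle.load(open('im0.pkl','rb'))
print('before',lineang(d0,(232,280,265,318)))
im=cv2.imread('pics/t5.png')[:,:,::-1];d0['img']=im;print('now top',lineang(d0,(232,280,265,318)))
im=cv2.imread('pics/s5.png')[:,:,::-1];e0['img']=im;print('now side',lineang(e0,(365,265,395,290)))
E
```

```text
before (np.float64(142.02187215753224), array([449.00182762, 278.64723194]), array([452.59398347, 271.20372138]), 28.984375, array([5.20675294, 3.30265922]))
now top (np.float64(-76.08198029383077), array([463.39980232, 270.77909392]), array([453.85105573, 270.15578517]), 35.6875, array([5.5290665 , 4.57598606]))
now side (np.float64(-11.534138546149984), array([461.03708087, 269.0201082 ]), array([451.74482154, 277.69372408]), 23.265625, array([4.29827425, 2.80108326]))
```

```bash
cat > line.py <<'E'
from fit import *
def lineang(d,crop,c0,z=81):
    """sample on cap-top plane grid"""
    g=np.arange(-15.5,15.6,0.5);X,Y=np.meshgrid(g,g,indexing='ij')
    best=None
    def s(c):
        P=np.c_[(X+c[0]).ravel(),(Y+c[1]).ravel(),np.full(X.size,z)];uv=proj(d,P).astype(np.float32)
        return cv2.remap(d['img'].astype(np.float32),uv[:,:1],uv[:,1:],cv2.INTER_CUBIC).reshape(*X.shape,3)
    im=s(c0)
    R=np.hypot(X,Y)
    w=(im.min(2)>140)&(R<15)
    # brightness-weighted: angle of red channel excess
    W=np.clip(im[...,0]-90,0,None)*(R<13.5)*(R>2)
    P=np.c_[X.ravel(),Y.ravel()];ww=W.ravel()
    m=(P*ww[:,None]).sum(0)/ww.sum()
    Cv=((P-m).T*ww)@(P-m)/ww.sum();ev,V=np.linalg.eigh(Cv);a=V[:,1]*np.sign(V[:,1]@m)
    return np.degrees(np.arctan2(a[1],a[0])).round(1),np.degrees(np.arctan2(m[1],m[0])).round(1),m.round(2),np.sqrt(ev).round(2),im
def capc(d,c0,z=81):
    # fit cap circle by blue mask: outline max gradient
    from scipy.optimize import minimize
    G=grad(d['img'],0.8);
    def f(c):
        P=np.array([(c[0]+16*np.cos(t),c[1]+16*np.sin(t),z) for t in np.linspace(0,6.28,60)])
        uv=proj(d,P).astype(np.float32);return -cv2.remap(G,uv[:,:1],uv[:,1:],1).mean()
    return minimize(f,c0,method='Nelder-Mead',options=dict(initial_simplex=np.array(c0)+[[0,0],[3,0],[0,3]])).x
E
python3 - <<'E'
from line import *
import pickle;d0,e0=pickle.load(open('im0.pkl','rb'))
vis=[]
def run(n,d,c0):
    c=capc(d,c0);o=lineang(d,None,c);print(n,c.round(1),o[:4]);vis.append(cv2.resize(np.clip(o[4],0,255).astype('uint8'),(190,190),interpolation=0))
run('t0',d0,[452.6,271]);run('s0',e0,[451,271])
d0['img']=cv2.imread('pics/t5.png')[:,:,::-1];e0['img']=cv2.imread('pics/s5.png')[:,:,::-1]
run('t5',d0,[452.6,271]);run('s5',e0,[451,271])
cv2.imwrite('pics/lv5.png',np.hstack(vis)[:,:,::-1])
E
```

```text
t0 [452.7 271.3] (np.float64(127.2), np.float64(120.4), array([-3.76,  6.4 ]), array([2.04, 3.53]))
s0 [451.4 272. ] (np.float64(117.7), np.float64(128.8), array([-4.44,  5.53]), array([2.46, 3.58]))
t5 [454.  270.1] (np.float64(-12.5), np.float64(-5.3), array([ 7.31, -0.67]), array([2.15, 3.44]))
s5 [452.6 270.9] (np.float64(-12.4), np.float64(-13.4), array([ 7.28, -1.74]), array([2.81, 3.36]))
```

View pics/lv5.png

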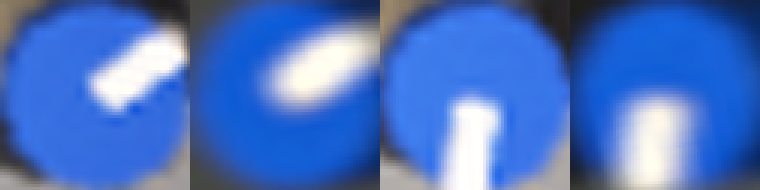

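```bash
cat >> line.py <<'E'
def stripe(d,c,free=False,z=81):
    from scipy.optimize import least_squares
    # work on native pixels
    uv0=proj(d,[[c[0],c[1],z]])[0].astype(int)
    U,V=np.meshgrid(np.arange(uv0[0]-14,uv0[0]+15),np.arange(uv0[1]-14,uv0[1]+15))
    k=4;off=(np.arange(k)+.5)/k-.5
    pts=[];
    C,_=ray(d,(0,0))
    R=cv2.Rodrigues(np.array(d['rvec'],float))[0];Ki=np.linalg.inv(d['camera_matrix'])
    def W(u,v):
        r_=np.stack([u,v,np.ones_like(u)],-1)@(R.T@Ki).T
        return C[:2]+r_[...,:2]*((z-C[2])/r_[...,2])[...,None]
    S=np.stack([W(U+a,V+b) for a in off for b in off])  # subsamples
    X=d['img'][V,U].astype(float)
    ctr=W(U.astype(float),V.astype(float));mask=np.hypot(*(ctr-c).transpose(2,0,1))<12.5
    red=X[...,0]
    def model(q):
        a=np.radians(q[0]);c1=c+(np.array([q[4],q[5]]) if free else 0)
        D=S-c1;l=D@[np.cos(a),np.sin(a)];t=D@[-np.sin(a),np.cos(a)]
        sg=abs(q[6])+.2
        f=1/(1+np.exp(-(l-q[1])/sg))/(1+np.exp(-(q[2]/2-np.abs(t))/sg))
        m=f.mean(0);A=np.c_[m[mask],np.ones(mask.sum())]
        co=np.linalg.lstsq(A,red[mask],rcond=None)[0];return (A@co-red[mask])
    best=None
    for a0 in np.arange(0,360,20):
        s=least_squares(lambda q:np.r_[model(q),q[4]*3,q[5]*3],[a0,0,5,0,0,0,.5]);
        if best is None or s.cost<best.cost:best=s
    return best.x.round(2),best.cost
E
python3 - <<'E'
from line import *
import pickle;d0,e0=pickle.load(open('im0.pkl','rb'))
def run(n,d,c0):
    c=capc(d,c0);print(n,stripe(d,c),stripe(d,c,True))
run('t0',d0,[452.6,271]);run('s0',e0,[451,271])
d0['img']=cv2.imread('pics/t5.png')[:,:,::-1];e0['img']=cv2.imread('pics/s5.png')[:,:,::-1]
run('t5',d0,[452.6,271]);run('s5',e0,[451,271])
E
```

```text
t0 (array([ 1.2147e+02,  3.1000e-01,  7.1400e+00,  1.2000e-01, -0.0000e+00,
        0.0000e+00,  1.7000e-01]), np.float64(6216.427116021107)) (array([ 1.273600e+02,  2.800000e-01,  7.070000e+00, -3.053918e+04,
        6.500000e-01,  5.000000e-01,  1.300000e-01]), np.float64(2623.2875381519743))
s0 (array([128.48,  -0.79,   9.  ,  -0.  ,  -0.  ,   0.  ,   0.92]), np.float64(3966.999308754072)) (array([ 1.224300e+02, -9.500000e-01,  8.970000e+00, -2.675697e+04,
       -6.600000e-01, -4.200000e-01,  8.900000e-01]), np.float64(2448.510747940569))
t5 (array([-5.8 ,  0.74,  7.65, 29.62,  0.  ,  0.  ,  0.14]), np.float64(3060.845354862007)) (array([-1.05900e+01,  7.30000e-01,  7.47000e+00,  4.31389e+03,
        1.20000e-01,  6.50000e-01,  2.10000e-01]), np.float64(1632.0029293199657))
s5 (array([-13.05,   0.53,  10.66,  -3.76,   0.  ,   0.  ,   0.94]), np.float64(1760.4040853874042)) (array([ 3.4973000e+02,  5.3000000e-01,  1.0670000e+01,  2.7875445e+05,
       -7.0000000e-02, -3.9000000e-01,  9.2000000e-01]), np.float64(1595.6485827221459))line.py:46: RuntimeWarning: overflow encountered in exp
  f=1/(1+np.exp(-(l-q[1])/sg))/(1+np.exp(-(q[2]/2-np.abs(t))/sg))
```

```bash
python3 -m handwheel '[[[0,1,0],[0,0,0],-0.2],[[-0.1,2,0],[0,0,0],-0.2],[[-0.2,3,0],[0,0,0],-0.2],[[-0.3,4,0],[0,0,0],-0.2],[[-0.3,4.3,-0.6],[0,0,0],-0.2],[[-0.3,4.3,-1.5],[0,0,0],-0.2],[[-0.3,4.3,-2.15],[0,0,0],-0.2],[[-0.3,4.3,-2.15],[0,0,0],-0.2]]'; python3 -m handwheel '[[[0,0,0],[0,0,0],-0.2],[[0,0,0],[0,0,0],1],[[0,0,0],[0,0,0],1],[[0,0,0],[0,0,0],1],[[0,0,0],[0,0,0],1],[[0,0,0],[0,0,0],1]]'; python3 - <<'E'
from fit import *
e=snap('side','s6.png');s=r.read_state();print(s['position'],s['force'],s['width'],s['q'])
a=e['img'][190:330,300:440,::-1];cv2.imwrite('pics/s6c.png',cv2.resize(a,None,fx=4.2,fy=4.2,interpolation=3))
E
```

```text
t: 10.48
position: [450.7, 269.1, 226.4]
orientation: [-0.698, 0.702, -0.104, 0.098]
force: [0.2, -0.6, -0.1]
width: 51.5
t: 11.22
position: [454.3, 270.8, 233.2]
orientation: [0.701, -0.699, 0.1, -0.102]
force: [-1.0, 0.4, 6.5]
width: 30.0
[454.25489991 270.76724799 233.22150246] [-1.49452562  1.24315592  6.76508951] 30.262545469705405 [4.90342784e-01 1.61115842e-01 2.07281235e+00 3.04282016e-04
 9.03273020e-01 7.76019228e-01]
```

View pics/s6c.png

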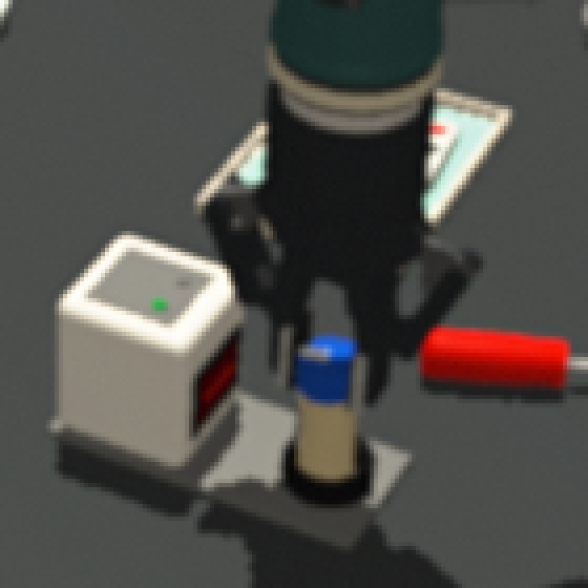

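```bash
python3 -m handwheel '[[[0,0,0.02],[0,0,-0.5],1],[[0,0,0.02],[0,0,-1],1],[[0,0,0.02],[0,0,-1],1],[[0,0,0.02],[0,0,-1],1]]'; python3 -m handwheel '[[[0,0,0],[0,0,0],-0.2],[[0,0,0],[0,0,0],-0.2],[[0,0,0],[0,0,0],-0.2],[[0,0,0],[0,0,0],-0.2],[[0,0,0.5],[0,0,0],-0.2],[[0,0,1.3],[0,0,0],-0.2],[[0,0,2],[0,0,0],-0.2],[[0,0,2.0],[0,0,0],-0.2]]';python3 -m handwheel '[[[0.1,-0.9,0],[0,0,1],-0.4],[[0.2,-1.8,0],[0,0,1.9],-0.6],[[0.3,-2.7,0],[0,0,1.9],-0.8],[[0.3,-3.5,0],[0,0,1.9],-0.8],[[0.3,-4.3,0],[0,0,1.9],-0.8],[[0.3,-4.3,0],[0,0,1.9],-0.8]]'; python3 - <<'E'
from line import *
d=snap('top','t7.png');e=snap('side','s7.png');s=r.read_state();print(s['position'],s['orientation'],s['force'],s['width'],s['q'])
for n,D,c0 in(('t',d,[452.6,271]),('s',e,[451,271])):
    c=capc(D,c0);print(n,c,stripe(D,c),stripe(D,c,True))
a=e['img'][250:320,340:420,::-1];b=d['img'][250:330,210:300,::-1]
a=cv2.resize(a,None,fx=5,fy=5,interpolation=3);b=cv2.resize(b,None,fx=4.4,fy=4.375,interpolation=3)
cv2.imwrite('pics/c7.png',np.hstack([a,b]))
E
```

```text
t: 11.78
position: [453.9, 270.5, 233.2]
orientation: [0.694, -0.693, 0.136, -0.138]
force: [-0.4, 0.1, 4.5]
width: 30.1
t: 12.78
position: [454.7, 271.0, 356.5]
orientation: [0.696, -0.692, 0.135, -0.139]
force: [0.4, -0.1, 0.3]
width: 51.0
t: 13.52
position: [470.6, 9.6, 350.6]
orientation: [-0.703, 0.704, -0.07, 0.068]
force: [-1.0, 0.0, 0.0]
width: 76.6
[470.77633909  11.8910888  350.83410771] [ 0.70395869 -0.70367822  0.06876542 -0.06745701] [0.49683631 0.630374   0.41769892] 76.85728459976335 [-2.78397646e-02 -8.55097487e-02  2.08531557e+00  5.74209895e-04
  1.14360571e+00  1.64868716e-01]
t [453.12635553 270.12202607] (array([-10.56,   0.67,   7.67,  -1.09,  -0.  ,   0.  ,   0.21]), np.float64(5221.940070134026)) (array([3.4507000e+02, 6.0000000e-01, 7.6600000e+00, 1.6355788e+05,
       1.5000000e-01, 5.7000000e-01, 1.9000000e-01]), np.float64(3834.195295481327))
s [451.40620095 270.84892438] (array([ 3.4109e+02,  1.3000e-01,  1.0420e+01,  0.0000e+00,  0.0000e+00,
        0.0000e+00, -9.5000e-01]), np.float64(1169.7560413529054)) (array([ 3.41990000e+02,  1.30000000e-01,  1.04300000e+01,  7.59342241e+06,
       -4.00000000e-02, -1.10000000e-01,  9.40000000e-01]), np.float64(1154.3322642322353))line.py:46: RuntimeWarning: overflow encountered in exp
  f=1/(1+np.exp(-(l-q[1])/sg))/(1+np.exp(-(q[2]/2-np.abs(t))/sg))
```

View pics/c7.png

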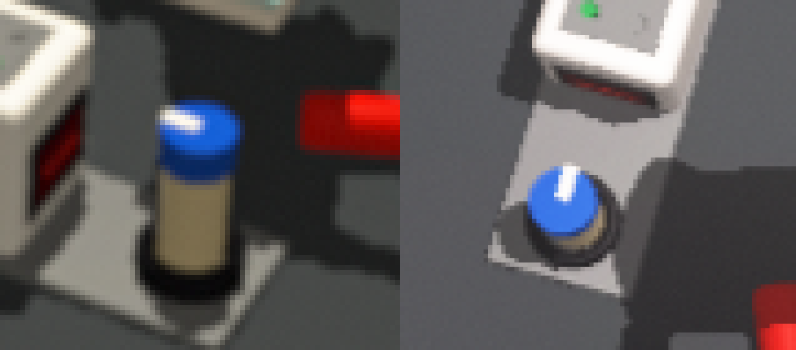

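View pics/s7.png

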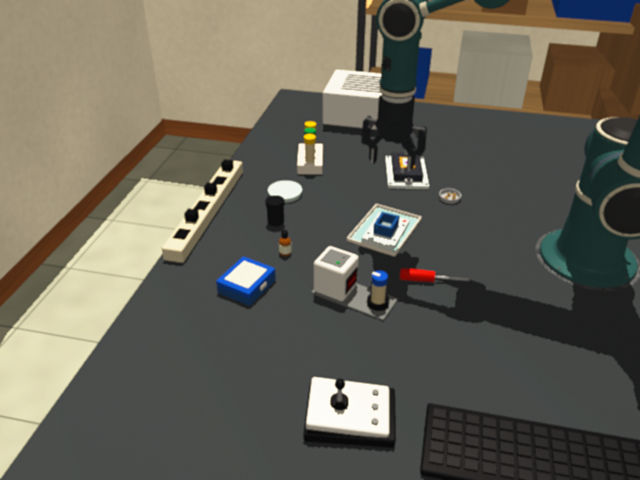

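```bash
python3 -m handwheel '[[[0.02,0,-1],[0,0,0],-0.6],[[0.02,0,-2],[0,0,0],-0.6],[[0.02,0,-2.4],[0,0,0],-0.6],[[0.02,0,-2.5],[0,0,0],-0.6],[[0.02,0,-2.5],[0,0,0],-0.6]]'; python3 - <<'E'
from fit import *
e=snap('side','s8.png');s=r.read_state();print(s['position'],s['force'],s['width'])
a=e['img'][140:280,310:460,::-1];cv2.imwrite('pics/s8c.png',cv2.resize(a,None,fx=4.2,fy=4.2,interpolation=3))
E
```

```text
t: 14.25
position: [472.7, 13.0, 202.1]
orientation: [0.704, -0.704, 0.067, -0.067]
force: [0.3, 0.0, 1.5]
width: 68.3
[473.2228206   12.81271644 202.91748558] [ 0.05505162  0.23280917 -0.32101988] 68.52470743538308
```

View pics/s8c.png

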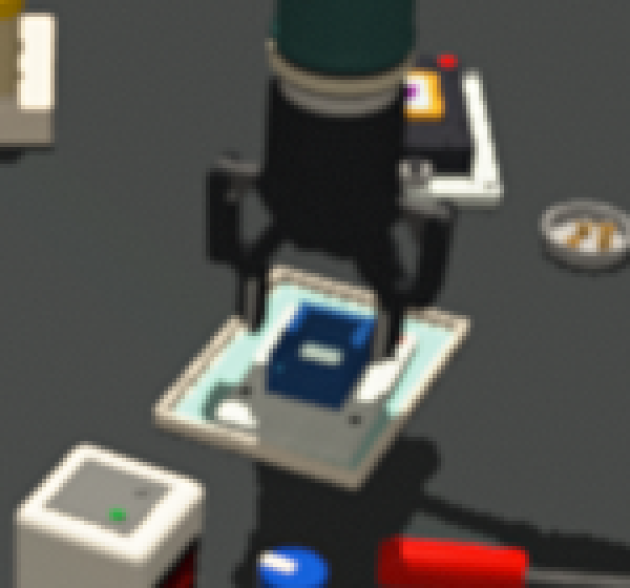

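```bash
python3 -m handwheel '[[[-0.02,-0.02,-0.24],[0,0,0],-0.6],[[-0.02,-0.02,-0.24],[0,0,0],-0.6],[[-0.02,-0.02,-0.24],[0,0,0],-0.2],[[-0.02,-0.02,-0.24],[0,0,0],1],[[-0.02,-0.02,-0.24],[0,0,0],1],[[-0.02,-0.02,-0.24],[0,0,0],1],[[-0.02,-0.02,-0.24],[0,0,0],1]]'; python3 - <<'E'
from fit import *
e=snap('side','s9.png');s=r.read_state();print(s['position'],s['orientation'],s['force'],s['torque'],s['width'])
a=e['img'][140:280,310:460,::-1];cv2.imwrite('pics/s9c.png',cv2.resize(a,None,fx=4.2,fy=4.2,interpolation=3))
E
```

```text
t: 15.18
position: [471.7, 10.9, 188.0]
orientation: [-0.704, 0.704, -0.067, 0.068]
force: [0.9, -0.4, 4.9]
width: 44.8
[471.64897606  10.88159329 187.99771437] [-0.70386706  0.70388962 -0.06707547  0.06790759] [ 0.85616332 -0.613801    4.48630911] [-0.06127633  0.13837161 -0.03262371] 44.759256284653944
```

View pics/s9c.png

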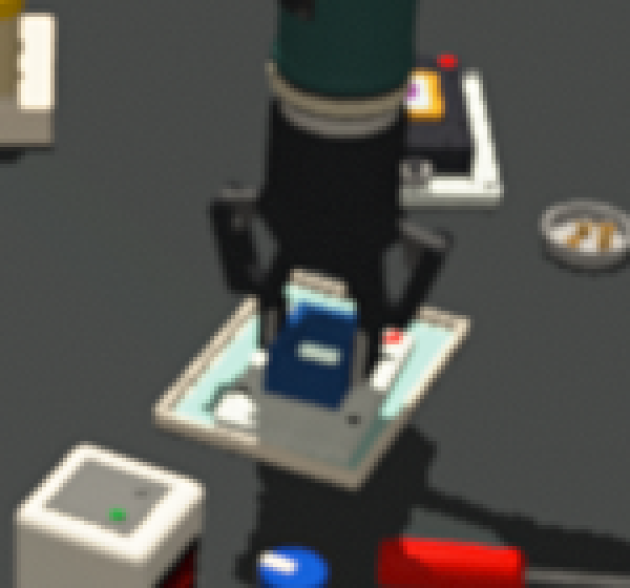

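```bash
python3 -m handwheel '[[[0,0,0.4],[0,0,0],1],[[0,0,1],[0,0,0],1],[[0,0,1.5],[0,0,0],1],[[0,-0.5,1.5],[0,0,0.7],1],[[-0.1,-1.2,1.5],[0,0,1.4],1],[[-0.2,-2,1.5],[0,0,2.1],1],[[-0.3,-2.8,1.5],[0,0,2.8],1],[[-0.3,-3.6,1.5],[0,0,3.5],1]]'; python3 -m handwheel '[[[0,-0.7,0],[0,0,0],1],[[0,-1.2,0],[0,0,0],1],[[0,-1.37,0],[0,0,0],1],[[0,-1.37,-0.3],[0,0,0],1],[[0,-1.37,-0.3],[0,0,0],1],[[0,-1.37,-0.3],[0,0,0],1]]'; python3 - <<'E'
from fit import *
d=snap('top','t10.png');e=snap('side','s10.png');s=r.read_state();print(s['position'],s['orientation'],s['force'],s['torque'],s['width'])
a=e['img'][90:230,340:490,::-1];cv2.imwrite('pics/s10c.png',cv2.resize(a,None,fx=4.2,fy=4.2,interpolation=3))
a=d['img'][230:370,430:590,::-1];cv2.imwrite('pics/t10c.png',cv2.resize(a,None,fx=4.2,fy=4.2,interpolation=3))
E
```

```text
t: 16.23
position: [451.7, -205.9, 276.0]
orientation: [0.705, -0.704, -0.062, 0.064]
force: [-0.1, -0.2, -3.3]
width: 44.8
t: 16.98
position: [452.9, -285.9, 258.6]
orientation: [0.705, -0.704, -0.062, 0.063]
force: [-0.6, -0.3, -3.0]
width: 45.1
[ 453.38810073 -286.47744595  259.57449211] [ 0.70435642 -0.70435027 -0.06237755  0.06230392] [ 1.4144599   0.30630121 -1.90997613] [ 0.00160965 -0.03043072  0.03249989] 44.53893801364119
```

View pics/s10c.png

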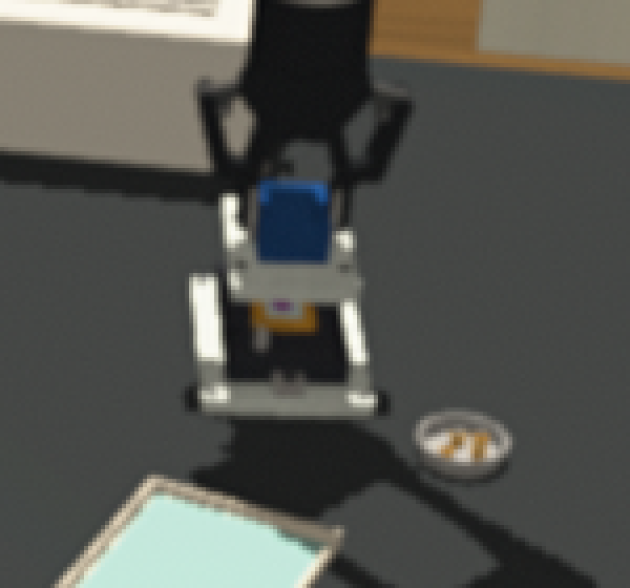

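View pics/t10c.png

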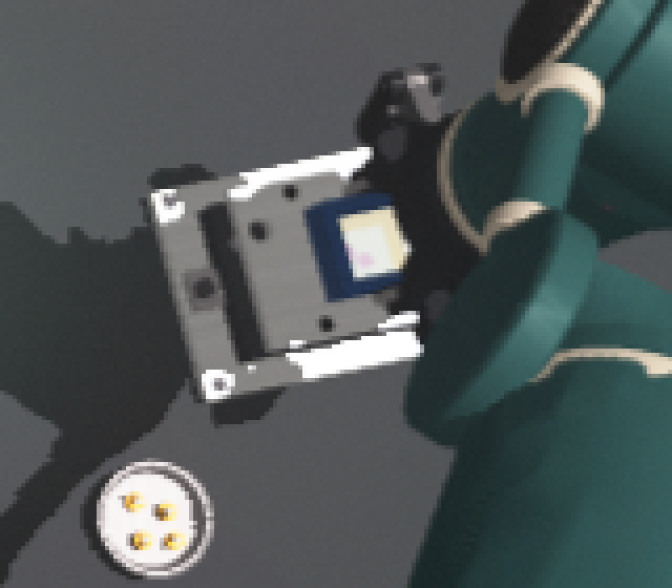

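```bash
python3 - <<'E'
from fit import *
import pickle;d,e=pickle.load(open('im0.pkl','rb'))
d['img']=cv2.imread('pics/t10.png')[:,:,::-1];e['img']=cv2.imread('pics/s10.png')[:,:,::-1]
p=[453.4,-286.5,np.radians(10.1)]
SC=[]
for a in(-1,1):
    for b in(-1,1): SC+=circ(2,10,33.1*a,33.1*b,8)
U=rect(80,124,10)+rect(80,124,0)[2:3]+rect(46,60,38)+circ(5.5,10,18,52,12)+circ(5.5,10,0,-52,12)+SC
overlay(d,[(U,p,74.6)],(450,245,550,345),'o10t.png',6)
overlay(e,[(U,p,74.6)],(375,125,445,195),'o10s.png',8)
E
```

```text
(no output)
```

View pics/o10t.png

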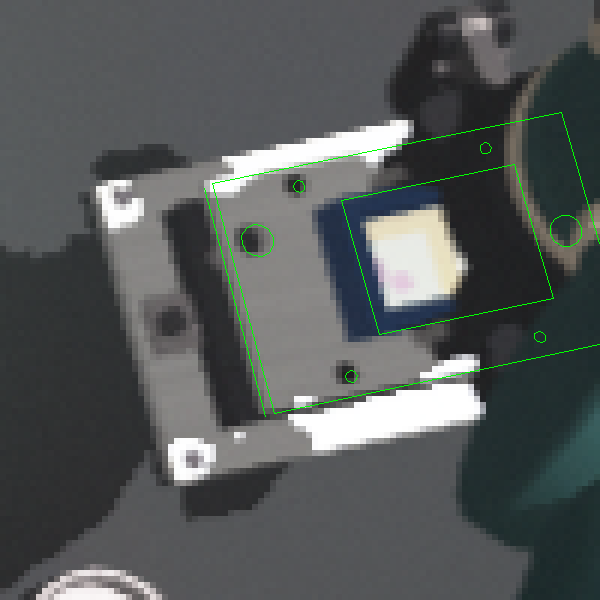

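View pics/o10s.png

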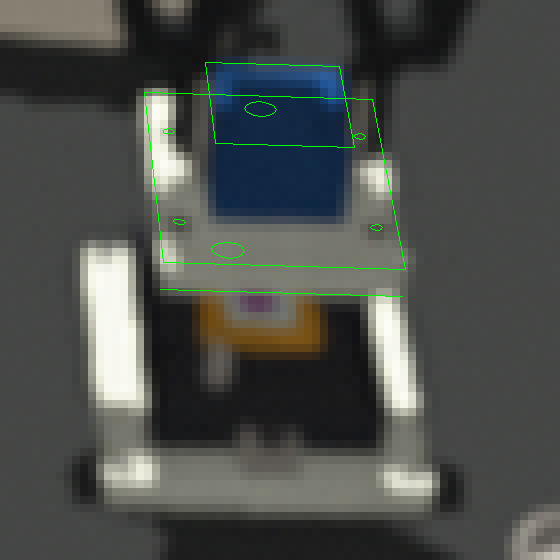

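```bash
python3 -m handwheel '[[[0,-0.02,-0.2],[0,0,0.05],1],[[0,-0.02,-0.33],[0,0,0.05],1],[[0,-0.02,-0.33],[0,0,0.05],1],[[0,-0.02,-0.33],[0,0,0.05],1]]'; python3 - <<'E'
from fit import *
d=snap('top','t11.png');e=snap('side','s11.png');s=r.read_state();print(s['position'],s['orientation'],s['force'],s['torque'],s['width'])
import pickle;pickle.dump((d,e,s),open('im11.pkl','wb'))
p=[s['position'][0],s['position'][1],np.radians(10.4)];z=s['position'][2]-185
SC=[]
for a in(-1,1):
    for b in(-1,1): SC+=circ(2,10,33.1*a,33.1*b,8)
U=rect(80,124,10)+rect(80,124,0)[2:3]+rect(46,60,38)+circ(5.5,10,18,52,12)+circ(5.5,10,0,-52,12)+SC
overlay(d,[],(450,245,550,345),'r11t.png',6)
overlay(e,[],(375,125,445,195),'r11s.png',8)
overlay(d,[(U,p,z),(rect(110,164,12),[454.6,-288,.182],0)],(450,245,550,345),'o11t.png',6)
overlay(e,[(U,p,z),(rect(110,164,12),[453.7,-284.4,.182],0)],(375,125,445,195),'o11s.png',8)
E
```

```text
t: 17.58
position: [453.1, -288.5, 239.5]
orientation: [0.704, -0.704, -0.064, 0.064]
force: [0.6, -1.2, -2.8]
width: 45.3
[ 453.33498939 -288.61407841  239.95175948] [-0.70410739  0.70435297  0.06388129 -0.06355194] [ 0.24101784 -0.39455309 -1.78439763] [-0.03256847 -0.06486851 -0.00475574] 44.867909491929616
```

View pics/r11t.png

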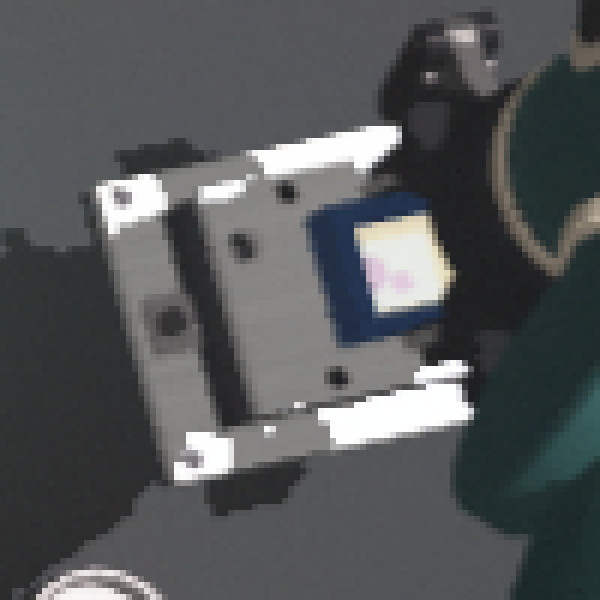

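View pics/o11t.png

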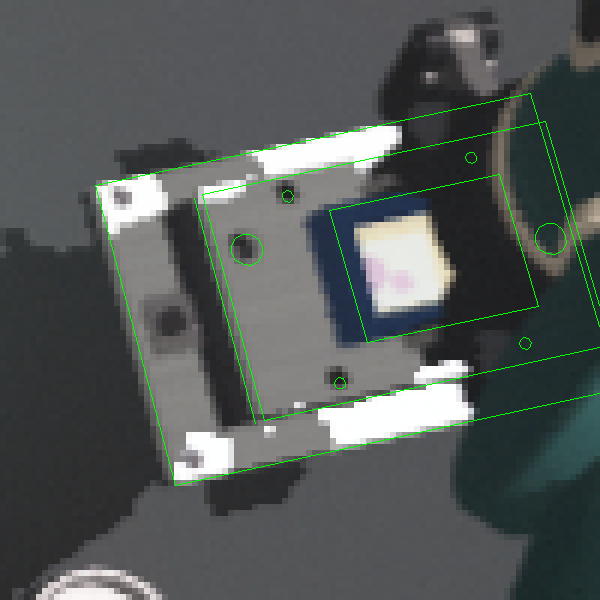

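View pics/r11s.png

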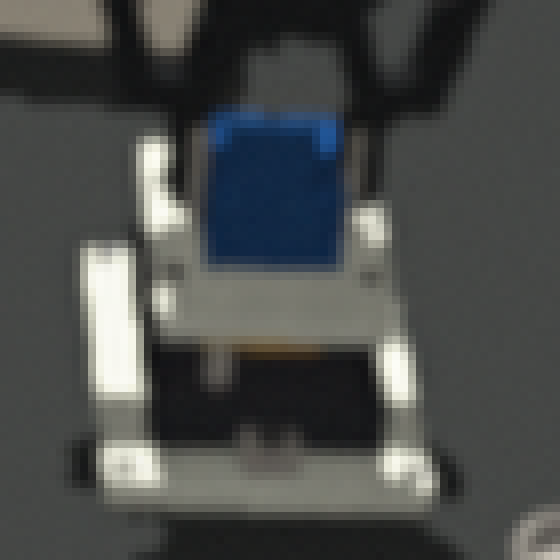

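View pics/o11s.png

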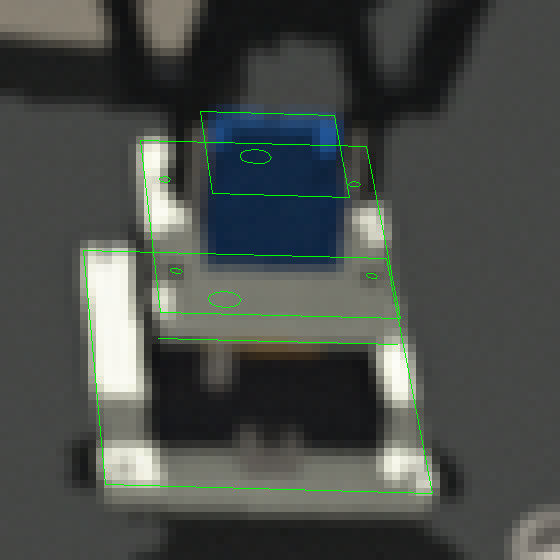

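```bash
python3 - <<'E'
from fit import *
import pickle;d,e,s=pickle.load(open('im11.pkl','rb'));d0,e0=pickle.load(open('im0.pkl','rb'))
print(proj(e,[[453,-288,55],[453,-288,93]]),proj(e,[[471,11,3],[471,11,41]]))
def box(w,h,z0,z1):
    E=rect(w,h,z0)+rect(w,h,z1)
    for a in(-1,1):
        for b in(-1,1):E.append(((a*w/2,b*h/2,z0),(a*w/2,b*h/2,z1)))
    return E
p=[455,-288,np.radians(10.4)]
overlay(e,[(box(46,60,10,38)+rect(80,124,0),p,55)],(375,125,445,195),'o11s2.png',8)
overlay(e0,[(box(46,60,10,38)+rect(80,124,0)+rect(80,124,10),[471.8,11.2,-.187],3)],(340,195,430,260),'ou_s3.png',8)
overlay(e0,[(box(80,124,34,34)+box(110,164,0,12)+circ(2.2,49,0,-52)+circ(4.5,34,0,-52)+circ(2.2,49,18,52)+circ(4.5,34,18,52),[454.6,-288,.182],0)],(370,130,450,200),'ol_s3.png',8)
overlay(d0,[(box(80,124,34,34)+box(110,164,0,12)+circ(2.2,49,0,-52)+circ(4.5,34,0,-52)+circ(2.2,49,18,52)+circ(4.5,34,18,52),[454.6,-288,.182],0)],(450,245,570,345),'ol_t3.png',6)
E
```

```text
[[407.62130669 156.19229573]
 [408.85901069 143.82231749]] [[385.09928371 232.00719663]
 [386.16101063 219.08487761]]
```

View pics/o11s2.png

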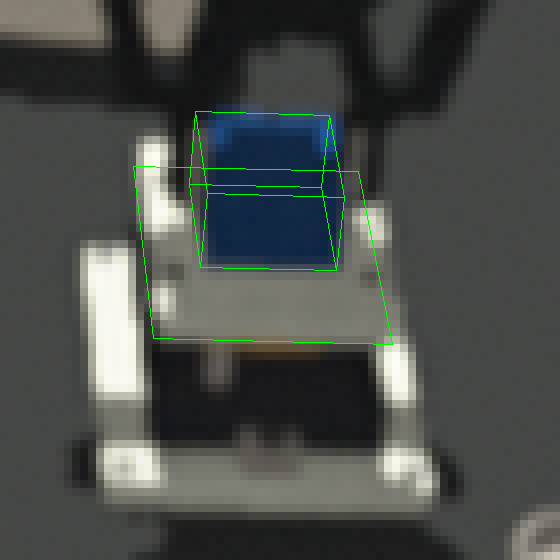

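View pics/ou_s3.png

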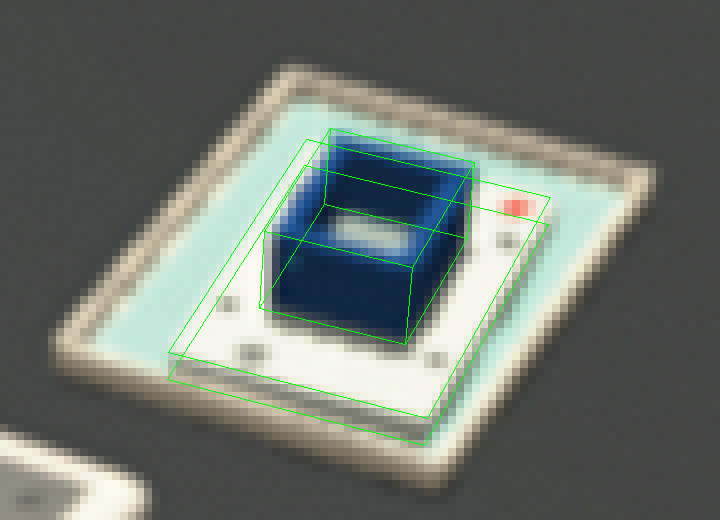

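View pics/ol_s3.png

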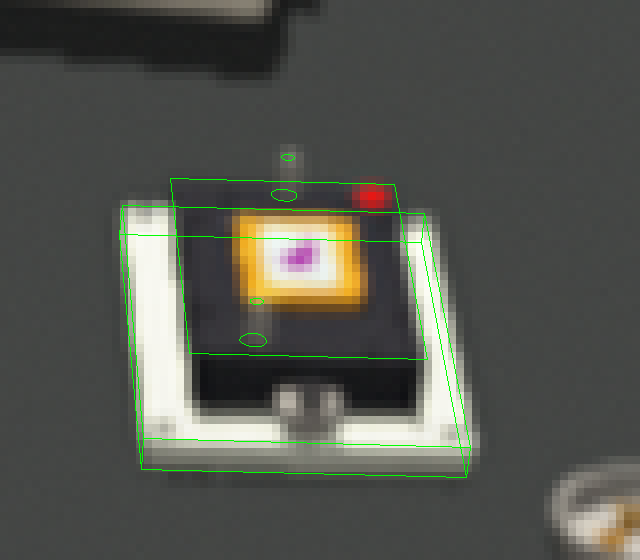

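View pics/ol_t3.png

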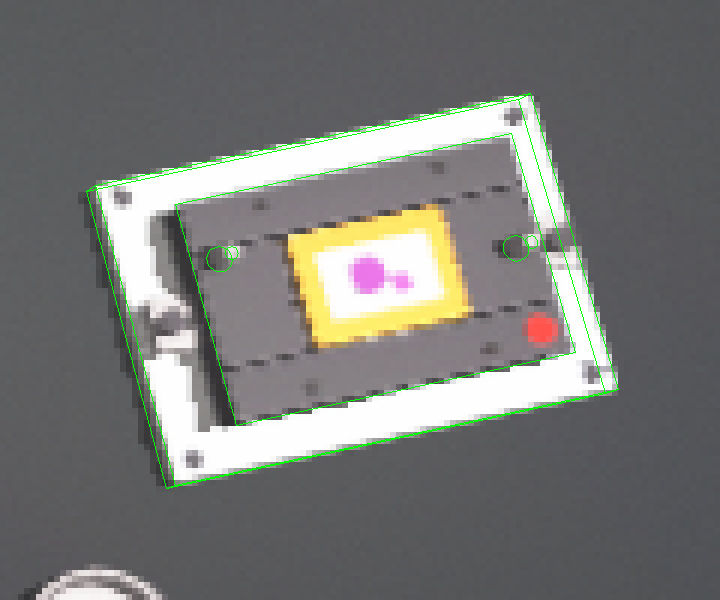

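```bash
python3 -m handwheel '[[[0,0,-0.08],[0,0,0],1],[[0,0,-0.14],[0,0,0],1],[[0,0,-0.18],[0,0,0],1],[[0,0,-0.18],[0,0,0],1]]'; python3 - <<'E'
from fit import *
for i in range(3): 
    s=r.read_state();print(s['position'].round(1),s['force'].round(1),s['torque'].round(2))
E
```

```text
t: 18.18
position: [453.0, -288.3, 228.5]
orientation: [0.704, -0.704, -0.064, 0.064]
force: [-0.2, 0.6, -1.2]
width: 45.0
[ 453.  -288.3  228.5] [-0.2  0.6 -1.2] [-0.    0.03 -0.03]
[ 453.  -288.3  228.5] [-0.2  0.6 -1.2] [-0.    0.03 -0.03]
[ 453.  -288.3  228.5] [-0.2  0.6 -1.2] [-0.    0.03 -0.03]
```

```bash
python3 -m handwheel '[[[0,0,-0.03],[0,0,0],1],[[0,0,-0.06],[0,0,0],1],[[0,0,-0.06],[0,0,0],1],[[0,0,-0.06],[0,0,0],1]]'; python3 -m handwheel '[[[0,0,-0.02],[0,0,0],1],[[0,0,-0.02],[0,0,0],1],[[0,0,-0.02],[0,0,0],1]]';python3 - <<'E'
from fit import *
d=snap('top','t12.png');e=snap('side','s12.png');s=r.read_state();print(s['position'].round(1),s['force'].round(1),s['torque'].round(2))
overlay(d,[],(450,245,550,345),'r12t.png',6)
overlay(e,[],(375,125,445,195),'r12s.png',8)
E
```

```text
t: 18.68
position: [453.2, -288.4, 225.3]
orientation: [-0.704, 0.704, 0.064, -0.064]
force: [0.2, -0.7, -2.5]
width: 45.0
t: 19.05
position: [453.2, -288.4, 224.1]
orientation: [-0.704, 0.704, 0.064, -0.064]
force: [-0.2, -0.2, -3.0]
width: 45.1
[ 453.2 -288.5  224.1] [ 0.1  0.4 -2.2] [ 0.01 -0.01 -0.  ]
```

View pics/r12t.png

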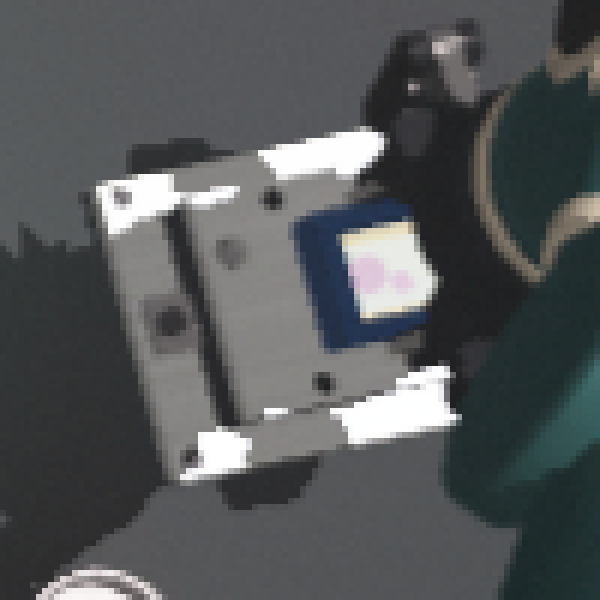

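View pics/r12s.png

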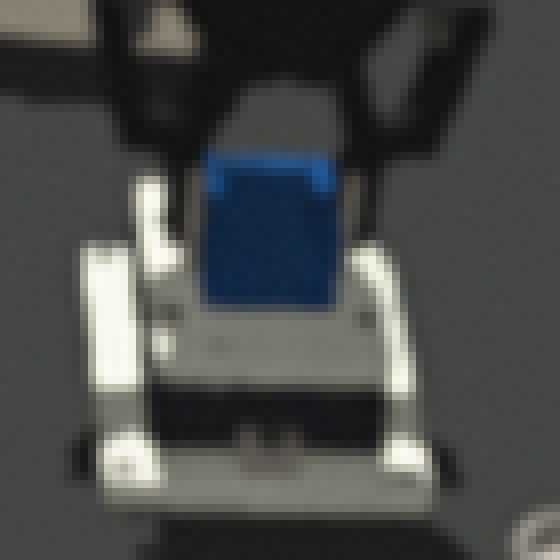

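```bash
for i in 1; do python3 -m handwheel '[[[0,0,-0.02],[0,0,0],1],[[0,0,-0.02],[0,0,0],1],[[0,0,-0.02],[0,0,0],1]]'; done;  python3 -m handwheel '[[[0,0,-0.02],[0,0,0],1],[[0,0,-0.02],[0,0,0],1],[[0,0,-0.02],[0,0,0],1]]';  python3 -m handwheel '[[[0,0,-0.01],[0,0,0],1],[[0,0,-0.02],[0,0,0],1],[[0,0,-0.02],[0,0,0],1]]'
```

```text
t: 19.52
position: [453.3, -288.5, 223.0]
orientation: [-0.704, 0.704, 0.064, -0.064]
force: [0.4, 1.0, -0.6]
width: 44.8
t: 19.9
position: [453.3, -288.5, 222.0]
orientation: [-0.704, 0.704, 0.064, -0.064]
force: [-1.8, 0.6, 4.1]
width: 44.7
t: 20.27
position: [453.3, -288.6, 220.8]
orientation: [-0.704, 0.704, 0.064, -0.064]
force: [-1.2, 0.7, 5.5]
width: 45.1
```

```bash
python3 -m handwheel '[[[0,0,-0.01],[0,0,0],1],[[0,0,-0.02],[0,0,0],1],[[0,0,-0.02],[0,0,0],1]]';  python3 -m handwheel '[[[0,0,-0.01],[0,0,0],1],[[0,0,-0.01],[0,0,0],1],[[0,0,-0.01],[0,0,0],1]]';python3 -m handwheel '[[[0,0,-0.01],[0,0,0],1],[[0,0,-0.01],[0,0,0],1],[[0,0,-0.01],[0,0,0],1]]'
```

```text
t: 20.65
position: [453.3, -288.6, 219.7]
orientation: [-0.704, 0.704, 0.064, -0.064]
force: [-2.2, 1.6, 7.0]
width: 45.0
t: 21.02
position: [453.3, -288.6, 219.3]
orientation: [-0.704, 0.704, 0.064, -0.064]
force: [-2.0, 1.6, 7.1]
width: 45.2
t: 21.4
position: [453.3, -288.6, 219.0]
orientation: [-0.704, 0.704, 0.064, -0.064]
force: [-3.5, 2.0, 10.4]
width: 44.7
```

```bash
python3 -m handwheel '[[[-0.01,0.005,-0.01],[0,0,0],1],[[-0.01,0.005,-0.01],[0,0,0],1],[[-0.01,0.005,-0.01],[0,0,0],1]]';  python3 -m handwheel '[[[0,0,-0.01],[0,0,0],1],[[0,0,-0.01],[0,0,0],1],[[0,0,-0.01],[0,0,0],1]]'; python3 -c "
from plant import r
s=r.read_state();print(s['position'],s['force'],s['torque'])"
```

```text
t: 21.78
position: [453.1, -288.5, 219.0]
orientation: [-0.704, 0.705, 0.064, -0.063]
force: [-2.9, 2.5, 11.7]
width: 44.5
t: 22.15
position: [453.2, -288.5, 219.0]
orientation: [-0.704, 0.705, 0.064, -0.063]
force: [-4.4, 3.6, 15.9]
width: 45.1
[ 453.17207018 -288.47275993  218.99885608] [-4.41028775  3.58738623 15.9111878 ] [0.52905607 0.94826322 0.01366578]
```

```bash
python3 -m handwheel '[[[-0.01,0.01,0],[0,0,0],1],[[-0.02,0.01,-0.005],[0,0,0],1],[[-0.02,0.01,-0.005],[0,0,0],1],[[-0.02,0.01,-0.005],[0,0,0],1]]'; python3 - <<'E'
from fit import *
d=snap('top','t13.png');e=snap('side','s13.png');s=r.read_state();print(s['position'].round(2),s['orientation'],s['force'].round(1),s['torque'].round(2))
overlay(d,[],(450,245,550,345),'r13t.png',6)
overlay(e,[],(375,125,445,195),'r13s.png',8)
E
```

```text
t: 22.65
position: [452.7, -288.3, 219.0]
orientation: [-0.703, 0.705, 0.065, -0.063]
force: [-1.5, 2.7, 13.8]
width: 45.1
[ 452.74 -288.27  219.05] [-0.70337357  0.7050776   0.06492413 -0.06257839] [-3.   2.1 14.1] [0.46 0.59 0.  ]
```

View pics/r13t.png

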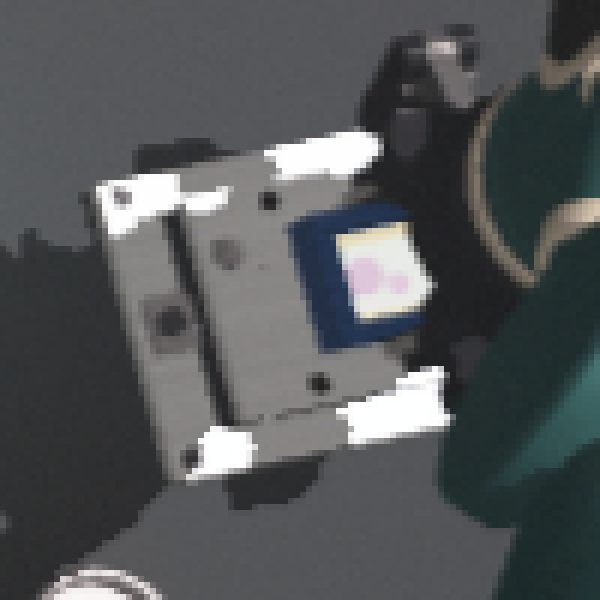

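View pics/r13s.png

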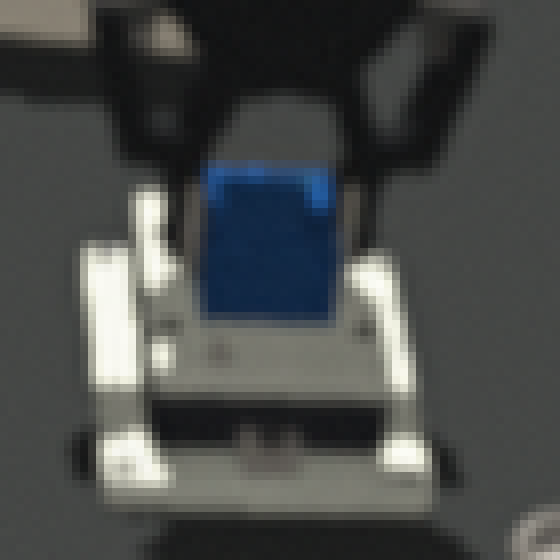

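View pics/s13.png

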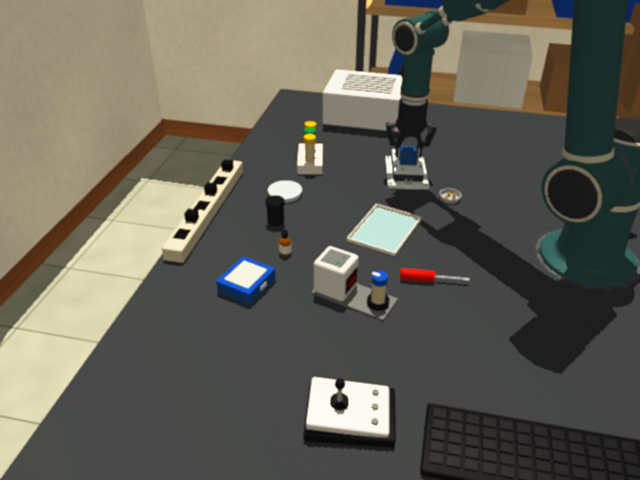

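```bash
python3 - <<'E'
from scipy.spatial.transform import Rotation as R
import numpy as np
for q in ([-0.70337357,0.7050776,0.06492413,-0.06257839],[0.70410739,-0.70435297,-0.06388129,0.06355194],[-0.70386706,0.70388962,-0.06707547,0.06790759]):
    M=R.from_quat([*q[1:],q[0]]).as_matrix();print(M.round(4).tolist(),np.degrees(np.arctan2(M[1,0],M[0,0])))
from plant import r
s=r.read_state();print(s['position'],s['force'],s['torque'])
E
```

```text
[[0.9837, 0.0035, -0.1796], [0.1796, -0.0021, 0.9837], [0.0031, -1.0, -0.0027]] 10.345642125773646
[[0.9838, 0.0005, -0.1795], [0.1795, -0.0003, 0.9838], [0.0004, -1.0, -0.0004]] 10.339749527187456
[[0.9818, 0.0012, 0.19], [-0.19, -0.0001, 0.9818], [0.0012, -1.0, 0.0001]] -10.954150830845482
[ 452.73824471 -288.27407977  219.05428996] [-3.03803903  2.0584873  14.08943268] [0.46117608 0.59430419 0.00095674]
```

```bash
python3 -m handwheel '[[[-0.005,0.005,-0.01],[0,0,0],1],[[-0.01,0.005,-0.015],[0,0,0],1],[[-0.01,0.005,-0.015],[0,0,0],1],[[-0.01,0.005,-0.015],[0,0,0],1],[[-0.01,0.005,-0.015],[0,0,0],1]]'; python3 - <<'E'
from fit import *
s=r.read_state();print(s['position'].round(2),s['orientation'],s['force'].round(1),s['torque'].round(2))
E
```

```text
t: 23.38
position: [452.6, -288.2, 219.0]
orientation: [-0.703, 0.705, 0.065, -0.062]
force: [-2.0, 2.7, 18.4]
width: 45.0
[ 452.56 -288.17  219.05] [-0.70314106  0.70530691  0.0652523  -0.06226513] [-2.   2.7 18.4] [ 0.6   0.82 -0.02]
```

```bash
python3 -m handwheel '[[[0,0,0],[0,0,0],1],[[0,0,0],[0,0,0],1],[[0,0,0],[0,0,0],1],[[0,0,0],[0,0,0],1]]'; python3 - 2>/dev/null <<'E'
from line import *
d=snap('top','t14.png');e=snap('side','s14.png')
for n,D,c0 in(('t',d,[452.6,271]),('s',e,[451,271])):
    c=capc(D,c0);print(n,c,stripe(D,c)[0][0],stripe(D,c,True)[0][0])
s=r.read_state();print(s['position'].round(2),s['force'].round(1),s['torque'].round(2),s['t'])
def box(w,h,z0,z1): return rect(w,h,z0)+rect(w,h,z1)
overlay(d,[(rect(80,124,44)+circ(5.5,44,18,52,12),[454.6,-288,.182],0)],(450,245,550,345),'r14t.png',6)
E
```

```text
t: 23.88
position: [452.6, -288.2, 219.0]
orientation: [-0.703, 0.705, 0.065, -0.062]
force: [-1.9, 2.5, 19.4]
width: 44.7
t [453.11448008 270.2525132 ] -11.4 345.16
s [451.79665105 271.14287749] -21.98 341.92
[ 452.57 -288.19  219.06] [-1.1  2.4 18.6] [ 0.58  0.8  -0.06] 23.975
```

View pics/r14t.png

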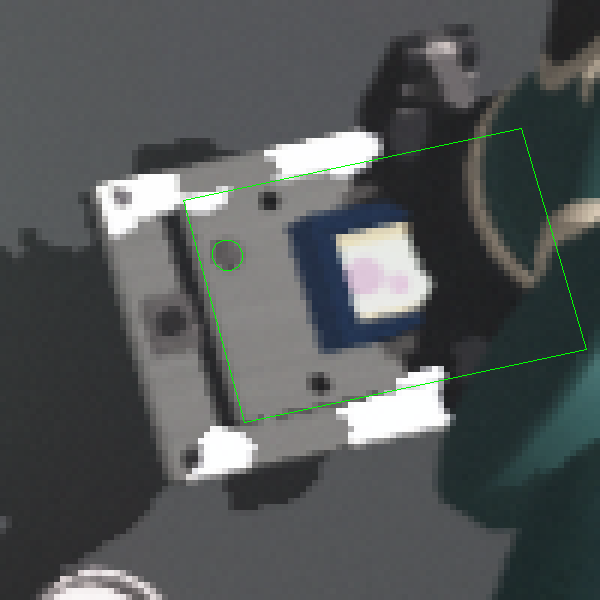

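View pics/t14.png

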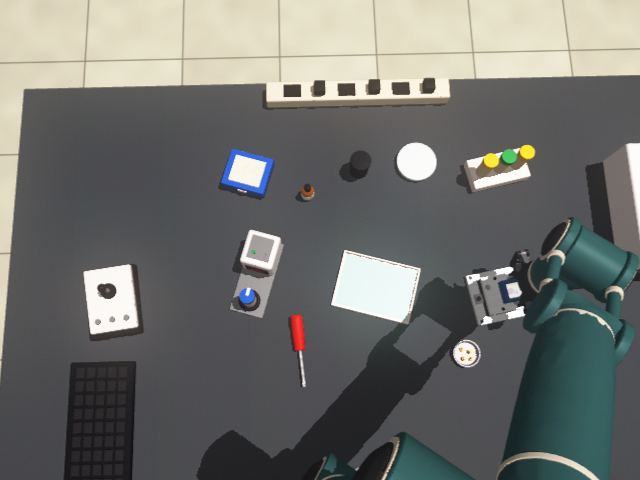

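The overlay of the closed plate (edges and hole B) matches the picture. The force holds steady at 18–19 N with z unchanged, and nothing else has moved. I'm handing the job in.

```bash
python3 -c "
from plant import r
print(r.close_job());s=r.read_state();print(s['t'],s['position'],s['force'])"
```

```text
the job is handed in; nothing more can be done
None
the job is handed in; nothing more can be done
```

The vial is turned to face the reader and stands in its nest. The holder is closed and still pressed shut in the gripper. I handed the job in at about 24 s of the 58 s allowed.

- **Vial:** I turned it about −133°, looked again and corrected by a further −6°. The two cameras disagree somewhat on where the cap's line now points: fitted readings run from −11° to −22°, and the better fits give −15° (top) and −18° (side). The window direction is about −16°, so my estimate is within a few degrees of square.
- **Holder:** I gripped the upper half by the hood's ±x sides, and it went onto both dowels without jamming. The platen touched at a tool height of about 222.5 mm. Travel stopped firmly at 219.0 mm, the height I predicted for flush, and stayed there as the force rose from 10 to 19 N.
- **Final state:** The last readings before handing in showed a steady push of 18–19 N. About 3 N of sideways force remained and the tool was tilted by about 0.2–0.3°. The moment at the part was small at my last full check, which suggests it is evenly seated.
- **Not confirmed:** Dowel B shows in its hole, but the arm hid dowel A in the last pictures. I also had no direct view of the joint line.
- **Rest of the bench:** Nothing else shows as moved in the final pictures.

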